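Slide a sample cup under the reader's guard and clamp it

ROBOT

A 7-joint arm with a two-finger parallel gripper is mounted at the origin on the work surface. World frame = base frame: x ahead of the robot, y to its left, z up, the work surface at z = 0. Lengths are in m, angles in rad, forces in N, time in s.
With the tool pointing down it reaches from about 0.425 to 0.825 m from the base axis. Payload 3.6 kg.
Tool frame: the origin (TCP) lies between the finger pads; the fingertips stand 25 mm ahead of it and the grasp point (between the pads) lies 6 mm ahead of it; x points along the fingers, y is the direction in which the jaws open and shut, and the axes are right-handed (so a half turn about x gives the same grasp; the last joint's range is limited). The gripper opens to 85 mm and grips with 20 to 120 N. Pads are 22 mm wide; open, the fingers measure 114 mm over their backs; the gripper's body (76 mm by 85 mm) begins 54 mm behind the grasp point. The pads swing forward as they close: fully open they stand 13 mm farther back than shut.
Start: joints at [-1.246, 0.615, -0.013, 1.423, 0.008, 1.103, -0.04], TCP at [0.224, 0.61, 0.256] pointing down, gripper open.
Joint ranges: [-3.12, 3.12], [-0.3, 2.06], [-1.34, 1.32], [0.26, 2.42], [-1.36, 4.5], [0.01, 1.98], [-2.84, 2.84]. Speed limits (rad/s): [2.79, 2.79, 3.14, 3.14, 3.14, 3.14, 3.14].

INTERFACE

Orientations are given as a 3x3 rotation matrix whose columns are the frame's x, y, z axes.
In Python, from cell import * gives the robot as it stands.
- The arm moves only by the shell command python3 -m jog 'ROWS' [FORCE]. ROWS is JSON, a list of rows, each an object with "delta_pos": the shift along the world's x, y, z in m, a list of three; "delta_rot": the turn, a rotation vector about the world's x, y, z in rad, a list of three; "claw": the opening, from 0 (shut) to 1 (fully open). In form: [{"delta_pos": [x, y, z], "delta_rot": [rx, ry, rz], "claw": claw}, ...]. A call has 1 to 8 rows; each row is the pose to reach, as a shift and turn from the pose measured when the call began; what a row does not reach only later rows make up. A row lasts 1/8 s, in which the tool goes at most 62.5 mm and 10.7 degrees, less where a joint would pass 70% of its speed; a pose out of reach is approached as far as the arm can. A call with a gripper value outside its range is refused whole. The fingers move at their own pace and stop on an object; FORCE is the grip in N (left out, the last holds). Time passes only in rows, so rows that repeat a pose let the fingers close. It gives the time, the measured TCP pose, the force and the opening at its end, in the units of the state.
- state(): the state, without advancing time (a new reading comes with each control period).
- camera(name): name is "scene" or "top"; returns a dict with "color" (420x560x3 uint8, red, green, blue), "z_map" (420x560 float32, m along the optical axis (not along the pixel's ray), 0 where there is no reading), "camera_matrix" (3x3 intrinsics, pixels), "k1" (the pictures are not rectified: a ray, as slopes to the right and down, at radius r is drawn at 1 + k1 r^2 times it, then the intrinsics apply), "xyz" and "attitude" of the camera in the world. Camera axes: x right, y down, z forward; pixel columns grow to the right and rows downward; lengths in m; the calibration is good to about 2 mm. A picture is of the moment at which its call begins.
- job_done(): hands the job in, once; it reports no verdict.
The state is a dict: "t": time; "joints": joint angles; "dq": joint speeds; "effort": joint torques, N m; "tcp_pos": TCP position; "tcp_rot": TCP orientation; "ft_force": force on the tool from outside, world axes, zero at the start; "ft_torque": the same for the moment, N m; "width": finger opening in m.
Only numpy, scipy, OpenCV 4.12 (cv2) and the standard library are available. Lean on these libraries where they do the work, as an engineer would, in place of code of your own. Each camera call takes 0.05 s, during which the arm holds its last target. There are 200 camera calls.

TASK

Take the sample cup with the orange lid out of the rack, stand it in the open lane of the reader and, keeping it down on the deck, slide it back under the overhanging guard and then sideways to the end stop. Then turn the black knob clockwise until both steel jaws grip the cup firmly, and let go. Keep the cup upright all the time and leave everything else where it stands.

Things in the scene. Friction and masses are not known exactly. Their poses are not given: they have to be found in the camera images.
- sample: The sample cup to load: an upright straight cylinder, 40 mm diameter, 64 mm tall (the lid included), white with an orange lid, about 70 g (50 to 100 g). Origin at the centre of its underside, z up. It starts in one of the rack's three pockets.
- cup_a: Bystander: cup of the same size with a white lid, in another pocket of the rack. Origin at the centre of its underside.
- cup_b: Bystander: cup of the same size with a blue lid, in another pocket of the rack. Origin at the centre of its underside.
- rack: Fixed grey rack with blue grid, 90 mm (its x) by 236 mm (its y). Three pockets along its y at -72, 0 and +72 mm; cups stand on its floor, 20 mm above the table; pocket walls rise to 32 mm. Origin at the centre of its underside; its -x side faces the robot, more or less, and is clear. It stands to the robot's left or right, the reader on the other side.
- reader: Fixed sample reader. Origin on the table, z up, x away from the operator. Base plate x -110 to +90, y -130 to +130 mm, top (deck) at z = 14 mm. Blue rails, tops at z = 28, form an L path 45 mm wide for the cup: entry lane along x at y = -75, then cross lane along y at x = +20. Use with the points below; all offsets are in this frame.
- mouth (a point): Mouth of the entry lane on the deck, reader x -105, y -75 mm. The rails flare from x = -105 to -80 and are straight from x = -80 to the corner at x = +20. Axes as the reader's.
- guard_edge (a point): Middle of the orange front edge of the clear guard over the cross lane, on its underside: reader x +24, y -32, z 88 mm, 10 mm above a cup on the deck. The guard is 6 mm thick, x 24 to 85, y -120 to +55, on 14 mm legs at x 78, y -113 and +48. On it a clear upright panel at x 24 to 30, all its width, top at z 150, and behind that a small grey head. Open in front.
- lane (a point): Point on the deck on the centre line of the entry lane (reader x -60, y -75 mm), in front of the guard, open above: where to set the cup down. Axes as the reader's.
- corner (a point): Point on the deck at the corner of the L (reader x +20, y -75 mm), partly under the guard. Holding the cup by its -y and +y sides, a gripper leaning back about 35 to 45 degrees towards -x clears the guard along the whole path; an upright one strikes it. Rail and guard together stop a cup from being put in over the front rail.
- seat (a point): Point on the deck under the seated cup's axis (reader x +20, y -5 mm), at the end of the cross lane between the jaws; marked by a white disc. The end stop's face is at reader y +15.5, so a cup touching it has its axis within 1 mm of this. The stop is 14 mm high, 10 mm thick. Axes as the reader's.
- jaw_front: Front clamp jaw (steel block 36 mm wide, 14 mm high) at the -x side of the seat. Its body's origin is near the seat on the deck when the jaws are open. Driven by the knob, 4.5 mm per rad.
- jaw_back: Back clamp jaw, the same at the +x side of the seat; both close together on the cup.
- clamp_knob (a joint): Angle of the black knob, rad: 0 = jaws open (49 mm apart), grows clockwise seen from above, limit 1.45; starts at 0 to 0.15. The jaws meet the 40 mm cup at about 1.0; turning on to about 1.2 to 1.3, against rising resistance, grips it firmly. Friction (about 0.05 N m) keeps it where it is left.
- clamp_knob_grip (a point): On the knob's axis at the height to grip it: reader x -55, y +90, z 51 mm. Its upright bar is 42 mm long, 14 mm thick, 32 mm high (top 7 mm above this point; a foot disc of 44 mm diameter has its top 17 mm below). The point's x lies along the bar and turns with the knob; at 0 it is along the reader's x. Pinch the bar across its 14 mm.
- jar: Bystander: small loose jar with a yellow cap, 30 mm diameter, 45 mm tall, standing on the reader's deck behind the knob. Origin at the centre of its underside.
- spray: Bystander: loose white bottle with a green label and blue cap, 40 mm diameter, 150 mm tall, standing between rack and reader. Origin at the centre of its underside.
- meter: Bystander: black handheld meter, loose, about 175 x 62 x 30 mm (long along its x), lying between rack and reader, towards the robot. Origin under its centre.
- screwdriver: Bystander: yellow screwdriver, 200 mm long (its x), 26 mm thick, lying behind the rack and reader. Origin under its middle.
There are look-alikes about, which are no part of the job. Leave any green or turquoise look-alike of the sample alone.

How it is judged:
By the outcome, as a careful person would: the job done as asked, in the order asked, and still so for the second after the job is handed in, with the robot touching nothing.
It also fails if it takes over 64 s, if anything falls off the work surface, if the arm or the gripper's body presses on something with over 40 N, if the wrist force passes 120 N, or if a joint passes its speed limit or range.

## Working session

There is one attempt and no reset: what is moved stays moved. The work goes in short steps, Python scripts to look and compute and a shell command to move; the robot and the scene stay as the last step left them, time stands still between calls to the robot, and variables do not carry over. Pictures are saved under pics/ and viewed, on a budget of 10 in all, crops included, one or two more only if the job needs it, and the job is handed in when it is done.

```bash
mkdir -p pics; ls; python3 - <<'E'
from cell import *
import cv2,numpy as np
s=state();print(s['t'],s['tcp_pos'],s['tcp_rot'],s['width'])
for n in ("scene","top"):
    c=camera(n);np.savez(f"{n}0.npz",**c);cv2.imwrite(f"pics/{n}0.png",c["color"][:,:,::-1])
    print(n,c["camera_matrix"],c["k1"],c["xyz"],c["attitude"])
E
```

```text
pics
0.0 [0.22371945 0.60953172 0.25512352] [[-8.55642451e-04  3.44484071e-01  9.38791773e-01]
 [-2.46689587e-03  9.38788533e-01 -3.44485131e-01]
 [-9.99996591e-01 -2.61065765e-03  4.65390130e-05]] 0.08553314582759221
scene [[513.64874029   0.         276.21167827]
 [  0.         513.64874029 216.95775495]
 [  0.           0.           1.        ]] -0.15330547219164095 [1.15981239 0.15044059 0.7877484 ] [[-0.22061938  0.75112656 -0.62220253]
 [ 0.97533001  0.16489366 -0.14677005]
 [-0.00764563 -0.63923311 -0.76897501]]
top [[501.29961246   0.         280.81536563]
 [  0.         501.29961246 214.60579229]
 [  0.           0.           1.        ]] 0.004788344066647946 [0.48943533 0.01521933 0.97776676] [[-0.02041183 -0.99465345  0.10123176]
 [-0.99977682  0.02085828  0.0033536 ]
 [-0.00544719 -0.10114071 -0.99485722]]
```

View pics/top0.png

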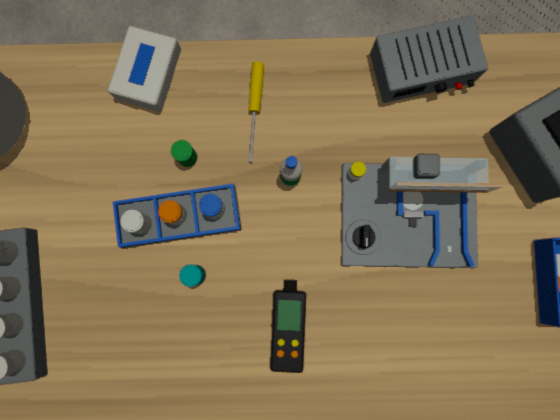

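View pics/scene0.png

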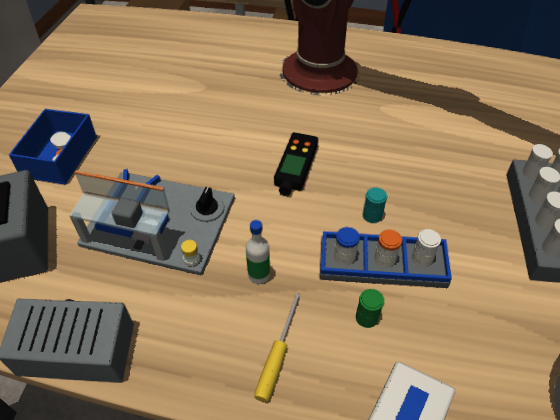

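The top view (up = +x, left = +y) shows the orange lid in the rack's middle pocket at (170,212). The reader plate spans (342–478, 163–266), with the knob at (365,237) and the entry lane at about (450,250).

Things that could be taken for the sample: white (133,222), blue (210,206), green (182,153) and turquoise (191,275). The orange-lid cup at (170,212) fits the description. Next I measure positions and check a close crop.

```bash
cat > h.py <<'E'
import numpy as np,cv2
def rays(c,uv):
    K=c["camera_matrix"];k=float(c["k1"]);uv=np.asarray(uv,float).reshape(-1,2)
    d=cv2.undistortPoints(uv.reshape(-1,1,2),K,np.array([k,0,0,0.])).reshape(-1,2)
    return np.c_[d,np.ones(len(d))]
def toplane(c,uv,z):
    r=rays(c,uv)@np.asarray(c["attitude"]).T; o=np.asarray(c["xyz"])
    return o+r*((z-o[2])/r[:,2])[:,None]
def cloud(c):
    h,w=c["z_map"].shape;v,u=np.mgrid[:h,:w]
    r=rays(c,np.c_[u.ravel(),v.ravel()])*c["z_map"].reshape(-1,1)
    return (r@np.asarray(c["attitude"]).T+np.asarray(c["xyz"])).reshape(h,w,3)
def blobs(c,lo,hi,amin=25):
    hsv=cv2.cvtColor(np.ascontiguousarray(c["color"]),cv2.COLOR_RGB2HSV)
    m=cv2.inRange(hsv,np.array(lo),np.array(hi))
    n,l,s,ce=cv2.connectedComponentsWithStats(m)
    return [(ce[i],s[i]) for i in range(1,n) if s[i,4]>=amin],l,m
def load(n): return dict(np.load(n+".npz"))
E
python3 - <<'E'
from h import *
np.set_printoptions(precision=4,suppress=True)
for n in("top0","scene0"):
    c=load(n);P=cloud(c)
    for ce,s in blobs(c,(5,180,120),(14,255,255))[0]:
        u,v=ce.astype(int);print(n,"orange",ce,s[2:],P[v,u],toplane(c,ce,.084))
c=load("top0");P=cloud(c);hsv=cv2.cvtColor(c["color"],cv2.COLOR_RGB2HSV)
m=((P[...,2]>.008)&(P[...,2]<.019)&(P[...,1]<-.08)&(P[...,1]>-.42)&(P[...,0]>.3)&(P[...,0]<.66)&(hsv[...,1]<60)).astype(np.uint8)
m=cv2.morphologyEx(m,cv2.MORPH_OPEN,np.ones((3,3),np.uint8))
n,l,s,ce=cv2.connectedComponentsWithStats(m);print(s)
i=1+np.argmax(s[1:,4]);q=P[l==i];print("z med",np.median(q[:,2]))
v,u=np.nonzero(l==i)
q=toplane(c,np.c_[u,v],.014)[:,:2].astype(np.float32)
r=cv2.minAreaRect(q);print("reader",r,cv2.boxPoints(r))
# blue features
for z,box in((.032,(100,180,250,255)),(.028,(390,180,485,275))):
    m=cv2.inRange(hsv,np.array((105,120,60)),np.array((125,255,255)));mm=np.zeros_like(m);x0,y0,x1,y1=box;mm[y0:y1,x0:x1]=m[y0:y1,x0:x1]
    v,u=np.nonzero(mm);q=toplane(c,np.c_[u,v],z)[:,:2].astype(np.float32);r=cv2.minAreaRect(q);print("blue",r,cv2.boxPoints(r))
# knob
for lo,hi,nm in(((.050,.066,"knobtop")),((.03,.04,"foot"))):
    m=(P[...,2]>lo)&(P[...,2]<hi);m[:,:345]=0;m[:,392:]=0;m[:215]=0;m[262:]=0
    v,u=np.nonzero(m);
    if len(u)>3:
        q=toplane(c,np.c_[u,v],.058 if nm=="knobtop" else .034)[:,:2].astype(np.float32);print(nm,len(u),cv2.minAreaRect(q),q.mean(0),P[m].mean(0))
a=c["color"][140:290,100:260];b=c["color"][150:280,335:490]
a=cv2.resize(a,(400,375),interpolation=3);b=cv2.resize(b,(400,375),interpolation=3)
cv2.imwrite("pics/crop0.png",np.hstack([a,b])[:,:,::-1])
E
```

```text
scene0 orange [389.9637 238.7402] [ 23  19 331] [0.5937 0.2176 0.0827] [[0.596  0.2192 0.084 ]]
[[     0      0    560    420 226964]
 [   342    176     92     91   5384]
 [   403    192     64     76   2292]
 [   467    193     11     74    560]]
z med 0.014707394144035268
reader ((0.5717505812644958, -0.18633446097373962), (0.17413783073425293, 0.17392417788505554), 88.12287902832031) [[ 0.482  -0.2705]
 [ 0.6558 -0.2762]
 [ 0.6615 -0.1022]
 [ 0.4877 -0.0965]]
blue ((0.5887894630432129, 0.2173846960067749), (0.08867839723825455, 0.2318602204322815), 7.454477787017822) [[0.5298 0.3266]
 [0.5599 0.0967]
 [0.6478 0.1082]
 [0.6177 0.3381]]
blue ((0.5531585216522217, -0.2724660634994507), (0.14200414717197418, 0.1384677141904831), 87.87065124511719) [[ 0.4813 -0.3408]
 [ 0.6197 -0.346 ]
 [ 0.625  -0.2041]
 [ 0.4866 -0.1989]]
knobtop 177 ((0.5404049754142761, -0.13619890809059143), (0.012852106243371964, 0.04054081812500954), 87.88923645019531) [ 0.5411 -0.1362] [ 0.5411 -0.1362  0.0581]
foot 44 ((0.5386185050010681, -0.13527774810791016), (0.0377628318965435, 0.034118760377168655), 57.50146484375) [ 0.5403 -0.1356] [ 0.5404 -0.136   0.0318]
```

View pics/crop0.png

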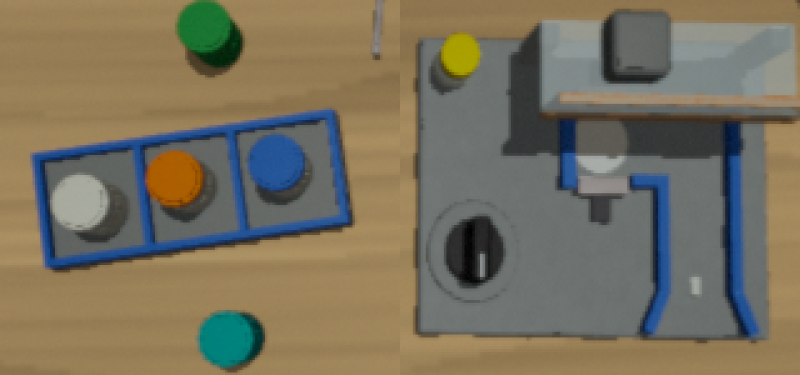

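The crop confirms the orange lid in the middle pocket. It also shows the reader's entry lane at right, with inner rail edges at crop x≈665 and 730, and the knob bar nearly along reader x. One refinement of the sample and reader frame, then I move.

```bash
python3 - <<'E'
from h import *
np.set_printoptions(precision=4,suppress=True)
c=load("top0");hsv=cv2.cvtColor(c["color"],cv2.COLOR_RGB2HSV);P=cloud(c)
print(hsv[212,170],P[212,170])
m=cv2.inRange(hsv,np.array((5,180,100)),np.array((18,255,255)));m[:190]=0;m[235:]=0;m[:,:150]=0;m[:,195:]=0
v,u=np.nonzero(m);ct=np.array([u.mean(),v.mean()]);print(len(u),ct,toplane(c,ct,.084))
# blue rails: inner edges over straight rows, and plate edges
hue=cv2.inRange(hsv,np.array((105,120,60)),np.array((125,255,255)))
L=[];R=[]
for v in range(218,242):
    u=np.nonzero(hue[v,425:485])[0]+425
    g=np.nonzero(np.diff(u)>8)[0]
    if len(g): L.append((u[g[0]]+.5,v));R.append((u[g[0]+1]-.5,v))
L=toplane(c,L,.028);R=toplane(c,R,.028)
for e in(L,R): p=np.polyfit(e[:,0],e[:,1],1);print("edge slope deg",np.degrees(np.arctan(p[0])),e.mean(0))
mid=(L+R)/2;print("mid",mid.mean(0),"width",np.mean(L[:,1]-R[:,1]))
dark=((P[...,2]>.008)&(P[...,2]<.05)).astype(np.uint8)
# front edge, left edge, right edge of plate by height threshold
h=(P[...,2]>.0075)
F=[(u,np.nonzero(h[240:285,u])[0].max()+240+.5) for u in range(346,425)]
Le=[(345-0.5-np.argmax(~h[v,335:346][::-1])+0.5+0.5,v) for v in range(185,262)]
Ri=[(np.nonzero(h[v,460:490])[0].max()+460.5,v) for v in range(215,262)]
for n,e in(("front",F),("left",Le),("right",Ri)):
    w=toplane(c,e,.014);x=w[:,1] if n=="front" else w[:,0];y=w[:,0] if n=="front" else w[:,1]
    p=np.polyfit(x,y,1);r=y-np.polyval(p,x);k=abs(r)<.003;p=np.polyfit(x[k],y[k],1);print(n,p,np.degrees(np.arctan(p[0])),k.mean())
E
```

```text
[ 17 255 172] [0.589  0.2165 0.0862]
396 [169.5    211.1389] [[0.5908 0.2179 0.084 ]]
edge slope deg -1.0144077433573089 [ 0.5515 -0.28    0.028 ]
edge slope deg -0.4367736338746754 [ 0.5506 -0.3237  0.028 ]
mid [ 0.551  -0.3019  0.028 ] width 0.04374328073166745
front [0.0395 0.4917] 2.2603072537779885 0.9367088607594937
left [-0.0463 -0.0711] -2.648181258034511 1.0
right [-0.0513 -0.3285] -2.933842267209275 0.9787234042553191
```

```bash
cat >> h.py <<'E'
from scipy.spatial.transform import Rotation as Ro
def Rt(psi,t,flip=False):
    a,b=np.radians(psi),np.radians(t)
    x=np.array([np.sin(b)*np.cos(a),np.sin(b)*np.sin(a),-np.cos(b)]);y=np.array([-np.sin(a),np.cos(a),0])*(-1 if flip else 1)
    return np.c_[x,y,np.cross(x,y)]
def delta(s,g,psi,t):
    "grasp point g, tool yaw psi, lean t deg -> delta_pos, delta_rot"
    R=Rt(psi,t);p=np.asarray(g)-.006*R[:,0]
    d=p-s["tcp_pos"];r=Ro.from_matrix(R@np.asarray(s["tcp_rot"]).T).as_rotvec()
    print("dpos",d.round(4),"drot",r.round(3));return d,r
def rep(s):
    R=np.asarray(s["tcp_rot"]);print("t",round(s["t"],2),"grasp",(s["tcp_pos"]+.006*R[:,0]).round(4),"psi",np.degrees(np.arctan2(-R[0,1],R[1,1])).round(2),"lean",np.degrees(np.arcsin(np.hypot(R[0,0],R[1,0]))).round(2),"yz",R[2,1].round(3),"w",round(s["width"],4),"F",np.round(s["ft_force"],1),"q",np.round(s["joints"],2))
E
python3 -c "
from h import *;from cell import *
s=state();rep(s);delta(s,[.588,.2175,.18],7.5,40)"
```

```text
t 0.1 grasp [0.2237 0.6096 0.2492] psi -20.15 lean 0.14 yz -0.002 w 0.0854 F [0.5 0.4 0.1] q [-1.25  0.62 -0.01  1.42  0.01  1.1  -0.04]
dpos [ 0.3604 -0.3926 -0.0706] drot [-0.075 -0.701  0.464]
```

```bash
python3 -m jog '[{"delta_pos":[0.04,-0.044,0.02],"delta_rot":[-0.01,-0.09,0.06],"claw":0.65},{"delta_pos":[0.08,-0.087,0.03],"delta_rot":[-0.02,-0.18,0.12],"claw":0.65},{"delta_pos":[0.12,-0.131,0.03],"delta_rot":[-0.03,-0.26,0.17],"claw":0.65},{"delta_pos":[0.16,-0.175,0.02],"delta_rot":[-0.04,-0.35,0.23],"claw":0.65},{"delta_pos":[0.2,-0.218,0.01],"delta_rot":[-0.045,-0.44,0.29],"claw":0.65},{"delta_pos":[0.24,-0.262,0.0],"delta_rot":[-0.05,-0.52,0.35],"claw":0.65},{"delta_pos":[0.28,-0.305,-0.02],"delta_rot":[-0.06,-0.61,0.41],"claw":0.65},{"delta_pos":[0.32,-0.35,-0.04],"delta_rot":[-0.075,-0.7,0.464],"claw":0.65}]' 40
python3 -c "
from h import *;from cell import *
s=state();rep(s);delta(s,[.588,.2175,.18],7.5,40)"
```

```text
t: 1.1
tcp_pos: [0.5162, 0.2808, 0.2286]
tcp_rot: [[0.588, -0.068, 0.806], [0.032, 0.998, 0.061], [-0.808, -0.01, 0.589]]
ft_force: [1.2, -0.3, 0.5]
width: 0.0554
t 1.1 grasp [0.5197 0.281  0.2237] psi 3.89 lean 36.11 yz -0.01 w 0.0554 F [ 1.2 -0.3  0.5] q [-0.99  0.45  0.39  2.1   1.1   0.21 -0.08]
dpos [ 0.068  -0.0638 -0.044 ] drot [ 0.016 -0.067  0.063]
```

```bash
python3 -m jog '[{"delta_pos":[0.034,-0.032,-0.02],"delta_rot":[0.008,-0.034,0.03],"claw":0.65},{"delta_pos":[0.068,-0.064,-0.044],"delta_rot":[0.016,-0.067,0.063],"claw":0.65},{"delta_pos":[0.068,-0.064,-0.044],"delta_rot":[0.016,-0.067,0.063],"claw":0.65}]'
python3 - <<'E'
from h import *;from cell import *
s=state();rep(s);delta(s,[.588,.2175,.06],7.5,40)
a=camera("scene")["color"][130:330,280:480];b=camera("top")["color"][120:320,80:280]
cv2.imwrite("pics/pre.png",cv2.resize(np.hstack([a,b]),(800,400),interpolation=3)[:,:,::-1])
E
```

```text
t: 1.48
tcp_pos: [0.5633, 0.2341, 0.1989]
tcp_rot: [[0.626, -0.101, 0.773], [0.039, 0.994, 0.098], [-0.779, -0.031, 0.627]]
ft_force: [0.6, 0.3, -0.1]
width: 0.0555
t 1.48 grasp [0.5671 0.2344 0.1943] psi 5.79 lean 38.86 yz -0.031 w 0.0555 F [ 0.6  0.3 -0.1] q [-0.68  0.5   0.15  2.13  1.93  0.25 -0.75]
dpos [ 0.0209 -0.0171 -0.1343] drot [ 0.033 -0.017  0.03 ]
```

View pics/pre.png

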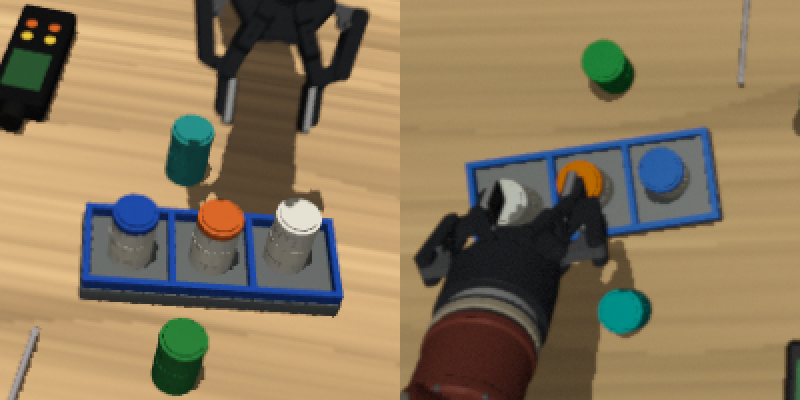

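The picture shows the open gripper above and in front of the rack, fingers pointing forward, with the orange cup at (220,220) and (580,180). The arm hasn't caught up yet, so I align first and then go down.

```bash
python3 -m jog '[{"delta_pos":[0.021,-0.017,-0.014],"delta_rot":[0.033,-0.017,0.03],"claw":0.65},{"delta_pos":[0.021,-0.017,-0.014],"delta_rot":[0.033,-0.017,0.03],"claw":0.65},{"delta_pos":[0.021,-0.017,-0.014],"delta_rot":[0.033,-0.017,0.03],"claw":0.65}]'
python3 - <<'E'
from h import *;from cell import *
s=state();rep(s);delta(s,[.588,.2175,.06],7.5,40)
E
```

```text
t: 1.95
tcp_pos: [0.5848, 0.2136, 0.1844]
tcp_rot: [[0.636, -0.123, 0.762], [0.076, 0.992, 0.096], [-0.768, -0.003, 0.641]]
ft_force: [0.5, 0.6, 0.2]
width: 0.0556
t 1.95 grasp [0.5886 0.214  0.1798] psi 7.06 lean 39.86 yz -0.003 w 0.0556 F [0.5 0.6 0.2] q [-0.48  0.53 -0.02  2.14  2.21  0.3  -0.94]
dpos [-0.0006  0.0034 -0.1198] drot [ 0.004 -0.002  0.008]
```

```bash
python3 -m jog '[{"delta_pos":[0,0.003,-0.03],"delta_rot":[0.004,0,0.008],"claw":0.65},{"delta_pos":[0,0.003,-0.06],"delta_rot":[0.004,0,0.008],"claw":0.65},{"delta_pos":[0,0.003,-0.09],"delta_rot":[0.004,0,0.008],"claw":0.65},{"delta_pos":[0,0.003,-0.11],"delta_rot":[0.004,0,0.008],"claw":0.65},{"delta_pos":[0,0.003,-0.12],"delta_rot":[0.004,0,0.008],"claw":0.65},{"delta_pos":[0,0.003,-0.12],"delta_rot":[0.004,0,0.008],"claw":0.65}]'
python3 - <<'E'
from h import *;from cell import *
s=state();rep(s);delta(s,[.588,.2175,.06],7.5,40)
a=camera("scene")["color"][180:300,320:460];b=camera("top")["color"][150:270,100:240]
cv2.imwrite("pics/grasp.png",cv2.resize(np.hstack([a,b]),(800,343),interpolation=3)[:,:,::-1])
E
```

```text
t: 2.7
tcp_pos: [0.5844, 0.2178, 0.0643]
tcp_rot: [[0.635, -0.133, 0.761], [0.085, 0.991, 0.102], [-0.768, -0.0, 0.641]]
ft_force: [-0.8, -0.2, 0.3]
width: 0.0552
t 2.7 grasp [0.5882 0.2183 0.0597] psi 7.62 lean 39.86 yz -0.0 w 0.0552 F [-0.8 -0.2  0.3] q [-0.33  0.79 -0.25  2.19  2.48  0.63 -1.18]
dpos [-0.0002 -0.0008  0.0003] drot [ 0.    -0.002 -0.002]
```

View pics/grasp.png

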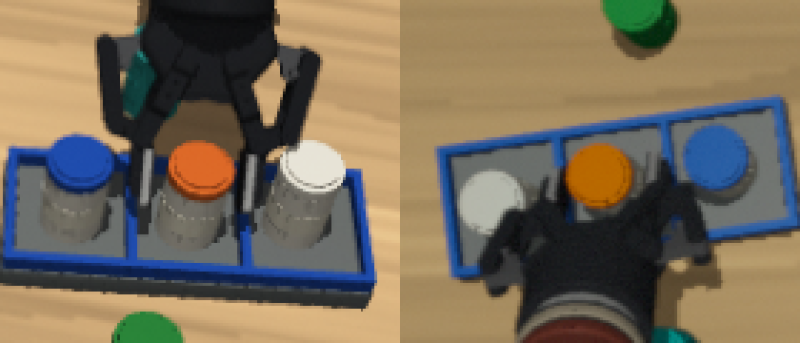

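The pads straddle the orange cup (scene pads at x≈147 and 250, cup between) and clear both neighbours. Closing now, then lifting.

```bash
python3 -m jog '[{"delta_pos":[0,0,0],"delta_rot":[0,0,0],"claw":0.3},{"delta_pos":[0,0,0],"delta_rot":[0,0,0],"claw":0.3},{"delta_pos":[0,0,0],"delta_rot":[0,0,0],"claw":0.3},{"delta_pos":[0,0,0],"delta_rot":[0,0,0],"claw":0.3},{"delta_pos":[0,0,0.015],"delta_rot":[0,0,0],"claw":0.3},{"delta_pos":[0,0,0.05],"delta_rot":[0,0,0],"claw":0.3},{"delta_pos":[0,0,0.09],"delta_rot":[0,0,0],"claw":0.3},{"delta_pos":[0,0,0.13],"delta_rot":[0,0,0],"claw":0.3}]' 40
python3 - <<'E'
from h import *;from cell import *
s=state();rep(s);delta(s,[.54,0,.22],2,40);delta(s,[.528,-.301,.20],-2.2,40)
E
```

```text
t: 3.8
tcp_pos: [0.5844, 0.2171, 0.1967]
tcp_rot: [[0.636, -0.131, 0.761], [0.086, 0.991, 0.099], [-0.767, 0.002, 0.641]]
ft_force: [0.6, 0.3, -1.3]
width: 0.0391
t 3.8 grasp [0.5882 0.2176 0.1921] psi 7.56 lean 39.9 yz 0.002 w 0.0391 F [ 0.6  0.3 -1.3] q [-0.5   0.51  0.01  2.13  2.17  0.27 -0.9 ]
dpos [-0.0483 -0.2172  0.0279] drot [-0.002 -0.002 -0.097]
dpos [-0.0603 -0.5179  0.0079] drot [-0.002 -0.002 -0.17 ]
```

```bash
python3 -m jog '[{"delta_pos":[-0.01,-0.02,0.04],"delta_rot":[0,0,-0.01],"claw":0.3},{"delta_pos":[-0.03,-0.06,0.06],"delta_rot":[0,0,-0.03],"claw":0.3},{"delta_pos":[-0.05,-0.11,0.06],"delta_rot":[0,0,-0.05],"claw":0.3},{"delta_pos":[-0.06,-0.16,0.06],"delta_rot":[0,0,-0.07],"claw":0.3},{"delta_pos":[-0.06,-0.21,0.06],"delta_rot":[0,0,-0.09],"claw":0.3},{"delta_pos":[-0.06,-0.26,0.06],"delta_rot":[0,0,-0.11],"claw":0.3},{"delta_pos":[-0.06,-0.31,0.06],"delta_rot":[0,0,-0.13],"claw":0.3},{"delta_pos":[-0.06,-0.36,0.06],"delta_rot":[0,0,-0.15],"claw":0.3}]'
python3 - <<'E'
from h import *;from cell import *
s=state();rep(s);delta(s,[.528,-.301,.16],-2.2,40)
E
```

```text
t: 4.8
tcp_pos: [0.5234, -0.1448, 0.257]
tcp_rot: [[0.641, 0.019, 0.767], [-0.011, 1.0, -0.016], [-0.768, 0.002, 0.641]]
ft_force: [1.1, 0.2, -1.6]
width: 0.039
t 4.8 grasp [ 0.5273 -0.1448  0.2524] psi -1.1 lean 39.86 yz 0.002 w 0.039 F [ 1.1  0.2 -1.6] q [ 0.79  0.35 -0.6   2.24  2.87  0.07 -1.02]
dpos [ 0.0007 -0.1561 -0.0924] drot [-0.002 -0.002 -0.019]
```

```bash
python3 -m jog '[{"delta_pos":[0,-0.04,-0.01],"delta_rot":[0,0,-0.01],"claw":0.3},{"delta_pos":[0,-0.08,-0.03],"delta_rot":[0,0,-0.02],"claw":0.3},{"delta_pos":[0,-0.12,-0.06],"delta_rot":[0,0,-0.02],"claw":0.3},{"delta_pos":[0,-0.156,-0.09],"delta_rot":[0,0,-0.02],"claw":0.3},{"delta_pos":[0,-0.156,-0.092],"delta_rot":[0,0,-0.02],"claw":0.3},{"delta_pos":[0,-0.156,-0.092],"delta_rot":[0,0,-0.02],"claw":0.3}]'
python3 - <<'E'
from h import *;from cell import *
np.set_printoptions(precision=4,suppress=True)
s=state();rep(s);delta(s,[.528,-.301,.056],-2.2,40)
A=camera("scene");B=camera("top")
np.savez("scene1.npz",**A);np.savez("top1.npz",**B)
for n,c in(("scene",A),("top",B)):
    for ce,q in blobs(c,(5,180,90),(19,255,255))[0]:
        p=cloud(c)[int(ce[1]),int(ce[0])]
        if p[1]<-.2 and p[2]>.1:print(n,ce,q,p,toplane(c,ce,s["tcp_pos"][2]-.0046+.024))
a=A["color"][120:280,30:230];b=B["color"][150:310,335:535]
cv2.imwrite("pics/overlane.png",cv2.resize(np.hstack([a,b]),(800,320),interpolation=3)[:,:,::-1])
E
```

```text
t: 5.55
tcp_pos: [0.5231, -0.3, 0.1651]
tcp_rot: [[0.64, 0.038, 0.768], [-0.023, 0.999, -0.031], [-0.768, 0.002, 0.64]]
ft_force: [-0.5, 0.4, -1.3]
width: 0.0393
t 5.55 grasp [ 0.5269 -0.3001  0.1605] psi -2.2 lean 39.79 yz 0.002 w 0.0393 F [-0.5  0.4 -1.3] q [ 1.12  0.66 -0.68  2.13  3.08  0.12 -0.87]
dpos [ 0.0011 -0.0009 -0.1045] drot [-0.002 -0.004 -0.   ]
scene [114.9472 132.1623] [105 125  21  17 265] [ 0.537  -0.2988  0.1827] [[ 0.5389 -0.2955  0.1845]]
scene [100.4615 177.0385] [ 94 175  15   5  26] [ 0.6194 -0.2976  0.1481] [[ 0.65   -0.2713  0.1845]]
scene [127.7 181.3] [119 179  16   6  30] [ 0.6192 -0.2443  0.1491] [[ 0.6496 -0.221   0.1845]]
top [481.4069 235.6967] [469 223  26  26 521] [ 0.531  -0.2966  0.187 ] [[ 0.53   -0.2981  0.1845]]
```

View pics/overlane.png

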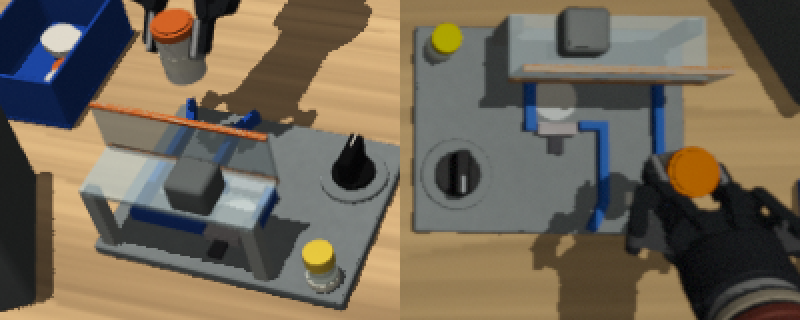

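The view shows the cup held upright at scene crop (172,45) and top crop (693,172), with the lane beneath it to the front. I lower it to just above the rail tops, then compare the cup with the lane in the same camera.

```bash
python3 -m jog '[{"delta_pos":[0.001,-0.001,-0.03],"delta_rot":[0,0,0],"claw":0.3},{"delta_pos":[0.001,-0.001,-0.06],"delta_rot":[0,0,0],"claw":0.3},{"delta_pos":[0.001,-0.001,-0.082],"delta_rot":[0,0,0],"claw":0.3},{"delta_pos":[0.001,-0.001,-0.082],"delta_rot":[0,0,0],"claw":0.3}]'
python3 - <<'E'
from h import *;from cell import *
np.set_printoptions(precision=4,suppress=True)
s=state();rep(s)
A=camera("scene");B=camera("top")
g=s["tcp_pos"]+.006*np.asarray(s["tcp_rot"])[:,0]
for n,c in(("scene",A),("top",B)):
    bl,l,m=blobs(c,(5,180,90),(19,255,255))
    for ce,q in bl:
        p=cloud(c)[int(ce[1]),int(ce[0])]
        if q[4]>150 and p[1]<-.2:
            i=l[int(ce[1]),int(ce[0])];k=cv2.findContours((l==i).astype(np.uint8),0,1)[0][0]
            cc,r=cv2.minEnclosingCircle(k)
            print(n,ce,q,p,toplane(c,ce,g[2]+.024),toplane(c,cc,g[2]+.024),r)
a=A["color"][120:260,60:200];b=B["color"][160:300,390:530]
cv2.imwrite("pics/low.png",cv2.resize(np.hstack([a,b]),(800,400),interpolation=3)[:,:,::-1])
E
```

```text
t: 6.15
tcp_pos: [0.5248, -0.2987, 0.0838]
tcp_rot: [[0.64, 0.035, 0.768], [-0.02, 0.999, -0.028], [-0.768, 0.002, 0.64]]
ft_force: [0.3, 0.5, -0.2]
width: 0.0394
t 6.15 grasp [ 0.5286 -0.2989  0.0792] psi -1.98 lean 39.81 yz 0.002 w 0.0394 F [ 0.3  0.5 -0.2] q [ 1.06  0.82 -0.62  2.17  3.11  0.31 -0.83]
scene [125.2937 164.4921] [116 157  20  17 252] [ 0.5375 -0.2961  0.1019] [[ 0.5399 -0.2942  0.1032]] [[ 0.5409 -0.2922  0.1032]] 10.295730590820312
top [462.7948 237.5307] [451 226  24  24 424] [ 0.5326 -0.2962  0.104 ] [[ 0.5317 -0.2978  0.1032]] [[ 0.5322 -0.2984  0.1032]] 12.301650047302246
```

View pics/low.png

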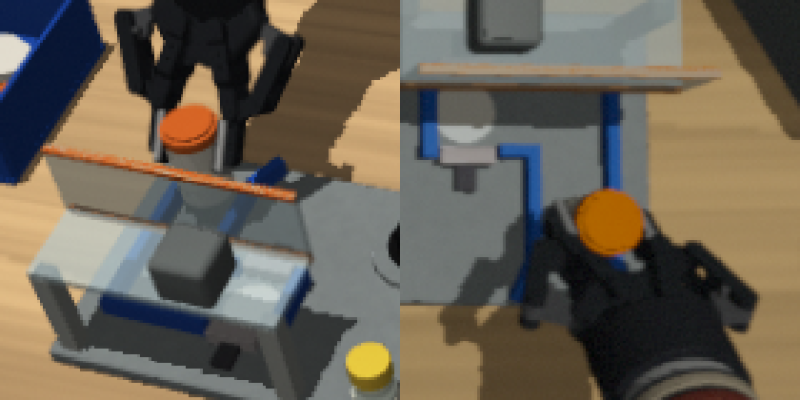

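The lid sits at y ≈ −0.2984 in the camera and −0.2989 by the arm. The lane centre is −0.301 here, so I shift −2 mm and set down gently.

```bash
python3 -m jog '[{"delta_pos":[0,-0.0022,-0.004],"delta_rot":[0,0,0],"claw":0.3},{"delta_pos":[0,-0.0022,-0.01],"delta_rot":[0,0,0],"claw":0.3},{"delta_pos":[0,-0.0022,-0.016],"delta_rot":[0,0,-0.003],"claw":0.3},{"delta_pos":[0,-0.0022,-0.021],"delta_rot":[0,0,-0.003],"claw":0.3},{"delta_pos":[0,-0.0022,-0.023],"delta_rot":[0,0,-0.003],"claw":0.3},{"delta_pos":[0,-0.0022,-0.0245],"delta_rot":[0,0,-0.003],"claw":0.3},{"delta_pos":[0,-0.0022,-0.0255],"delta_rot":[0,0,-0.003],"claw":0.3}]'
python3 - <<'E'
from h import *;from cell import *
s=state();rep(s);delta(s,[.5297,-.301,.0535],-2.2,40)
E
```

```text
t: 7.12
tcp_pos: [0.5259, -0.3017, 0.0605]
tcp_rot: [[0.643, 0.038, 0.765], [-0.025, 0.999, -0.029], [-0.766, -0.001, 0.643]]
ft_force: [-4.0, 0.5, 5.7]
width: 0.0389
t 7.12 grasp [ 0.5297 -0.3019  0.0559] psi -2.17 lean 40.04 yz -0.001 w 0.0389 F [-4.   0.5  5.7] q [ 1.06  0.88 -0.6   2.17  3.12  0.37 -0.82]
dpos [-0.      0.0009 -0.0024] drot [ 0.001  0.001 -0.001]
```

Contact is on the deck: the base is near 0.016, well below the rail tops. I regrip so the cup settles flat.

```bash
python3 -m jog '[{"delta_pos":[0,0,0],"delta_rot":[0,0,0],"claw":0.6},{"delta_pos":[0,0,0],"delta_rot":[0,0,0],"claw":0.6},{"delta_pos":[0,0,0],"delta_rot":[0,0,0],"claw":0.6},{"delta_pos":[0,0.0005,0],"delta_rot":[0,0,0],"claw":0.3},{"delta_pos":[0,0.0005,0],"delta_rot":[0,0,0],"claw":0.3},{"delta_pos":[0,0.0005,0],"delta_rot":[0,0,0],"claw":0.3},{"delta_pos":[0,0.0005,0],"delta_rot":[0,0,0],"claw":0.3}]' 25
python3 - <<'E'
from h import *;from cell import *
s=state();rep(s);delta(s,[.6077,-.304,.0545],-2.2,41)
c=camera("top");P=cloud(c)
bl,l,m=blobs(c,(5,180,90),(19,255,255))
for ce,q in bl:
    if q[4]>150 and P[int(ce[1]),int(ce[0])][1]<-.2:print(ce,q,P[int(ce[1]),int(ce[0])],toplane(c,ce,.078))
E
```

```text
t: 8.0
tcp_pos: [0.5261, -0.3014, 0.0607]
tcp_rot: [[0.643, 0.038, 0.765], [-0.025, 0.999, -0.028], [-0.765, -0.001, 0.644]]
ft_force: [-0.9, 0.0, 1.9]
width: 0.0393
t 8.0 grasp [ 0.5299 -0.3016  0.0561] psi -2.18 lean 40.07 yz -0.001 w 0.0393 F [-0.9  0.   1.9] q [ 1.05  0.87 -0.6   2.17  3.12  0.37 -0.82]
dpos [ 0.0777 -0.0024 -0.0017] drot [ 0.    -0.016 -0.   ]
[459.25490196 238.10294118] [448 227  23  23 408] [ 0.53222944 -0.30023583  0.07721941] [[ 0.53199873 -0.300407    0.078     ]]
```

```bash
python3 -m jog '[{"delta_pos":[0.008,-0.0003,0],"delta_rot":[0,0,0],"claw":0.3},{"delta_pos":[0.018,-0.0007,0],"delta_rot":[0,0,0],"claw":0.3},{"delta_pos":[0.028,-0.0011,0],"delta_rot":[0,0,0],"claw":0.3},{"delta_pos":[0.038,-0.0015,0],"delta_rot":[0,0,0],"claw":0.3},{"delta_pos":[0.046,-0.0018,0],"delta_rot":[0,0,0],"claw":0.3},{"delta_pos":[0.052,-0.002,0],"delta_rot":[0,0,0],"claw":0.3},{"delta_pos":[0.052,-0.002,0],"delta_rot":[0,0,0],"claw":0.3}]'
python3 - <<'E'
from h import *;from cell import *
s=state();rep(s);delta(s,[.6077,-.3045,.0555],-2.2,40)
c=camera("top");P=cloud(c)
bl,l,m=blobs(c,(5,180,90),(19,255,255))
for ce,q in bl:
    if q[4]>150 and P[int(ce[1]),int(ce[0])][1]<-.2:print(ce,q,P[int(ce[1]),int(ce[0])],toplane(c,ce,.078))
E
```

```text
t: 8.93
tcp_pos: [0.5788, -0.3032, 0.0607]
tcp_rot: [[0.644, 0.038, 0.764], [-0.025, 0.999, -0.028], [-0.765, -0.001, 0.644]]
ft_force: [0.7, 0.3, 0.2]
width: 0.0394
t 8.93 grasp [ 0.5827 -0.3034  0.0561] psi -2.15 lean 40.11 yz -0.001 w 0.0394 F [0.7 0.3 0.2] q [ 0.96  0.89 -0.57  2.06  3.07  0.3  -0.83]
dpos [ 0.025  -0.0011 -0.0006] drot [ 0.001  0.002 -0.001]
[458.68329177 208.63591022] [448 198  23  23 401] [ 0.58629523 -0.30132926  0.07766744] [[ 0.58508148 -0.30237471  0.078     ]]
```

```bash
python3 -m jog '[{"delta_pos":[0.006,-0.0002,0],"delta_rot":[0,0,0],"claw":0.3},{"delta_pos":[0.012,-0.0005,0],"delta_rot":[0,0,0],"claw":0.3},{"delta_pos":[0.018,-0.0007,0],"delta_rot":[0,0,0],"claw":0.3},{"delta_pos":[0.022,-0.0009,0],"delta_rot":[0,0,0],"claw":0.3},{"delta_pos":[0.0245,-0.001,0],"delta_rot":[0,0,0],"claw":0.3},{"delta_pos":[0.0245,-0.001,0],"delta_rot":[0,0,0],"claw":0.3}]'
python3 - <<'E'
from h import *;from cell import *
s=state();rep(s);delta(s,[.6106,-.234,.0555],-2.2,40)
A=camera("scene");B=camera("top")
a=A["color"][130:270,60:200];b=B["color"][130:270,370:510]
cv2.imwrite("pics/corner.png",cv2.resize(np.hstack([a,b]),(800,400),interpolation=3)[:,:,::-1])
E
```

```text
t: 9.72
tcp_pos: [0.6036, -0.3042, 0.0607]
tcp_rot: [[0.644, 0.037, 0.764], [-0.025, 0.999, -0.028], [-0.764, -0.001, 0.645]]
ft_force: [-0.4, 0.0, 0.5]
width: 0.0391
t 9.72 grasp [ 0.6075 -0.3043  0.0561] psi -2.15 lean 40.14 yz -0.001 w 0.0391 F [-0.4  0.   0.5] q [ 0.92  0.89 -0.55  2.    3.05  0.27 -0.83]
dpos [ 0.0032  0.0703 -0.0006] drot [ 0.001  0.002 -0.001]
```

View pics/corner.png

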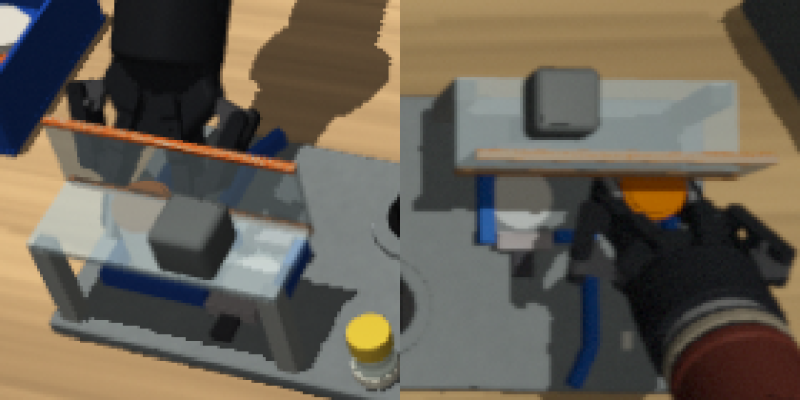

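The cup is at the corner, lid half under the guard at top crop (655,198), with no contact force. Now I slide sideways.

```bash
python3 -m jog '[{"delta_pos":[0.0003,0.007,0],"delta_rot":[0,0,0],"claw":0.3},{"delta_pos":[0.0006,0.016,0],"delta_rot":[0,0,0],"claw":0.3},{"delta_pos":[0.001,0.025,0],"delta_rot":[0,0,0],"claw":0.3},{"delta_pos":[0.0013,0.034,0],"delta_rot":[0,0,0],"claw":0.3},{"delta_pos":[0.0017,0.043,0],"delta_rot":[0,0,0],"claw":0.3},{"delta_pos":[0.002,0.052,0],"delta_rot":[0,0,0],"claw":0.3},{"delta_pos":[0.0023,0.06,0],"delta_rot":[0,0,0],"claw":0.3},{"delta_pos":[0.0024,0.063,0],"delta_rot":[0,0,0],"claw":0.3}]'
python3 -m jog '[{"delta_pos":[0,0.001,0],"delta_rot":[0,0,0],"claw":0.3}]'
python3 - <<'E'
from h import *;from cell import *
s=state();rep(s);delta(s,[.6106,-.234,.0555],-2.2,40)
E
```

```text
t: 10.82
tcp_pos: [0.6059, -0.2402, 0.0606]
tcp_rot: [[0.644, 0.036, 0.764], [-0.024, 0.999, -0.027], [-0.765, -0.001, 0.644]]
ft_force: [0.5, -0.3, 0.7]
width: 0.0395
t: 10.95
tcp_pos: [0.606, -0.2392, 0.0607]
tcp_rot: [[0.644, 0.037, 0.764], [-0.024, 0.999, -0.027], [-0.765, -0.001, 0.645]]
ft_force: [-0.1, -1.2, 0.6]
width: 0.0392
t 10.95 grasp [ 0.6099 -0.2394  0.0561] psi -2.1 lean 40.14 yz -0.001 w 0.0392 F [-0.1 -1.2  0.6] q [ 0.8   0.87 -0.53  2.09  2.97  0.38 -0.86]
dpos [ 0.0008  0.0054 -0.0006] drot [ 0.001  0.002 -0.002]
```

```bash
python3 -m jog '[{"delta_pos":[0.0002,0.002,0],"delta_rot":[0,0,0],"claw":0.3},{"delta_pos":[0.0003,0.004,0],"delta_rot":[0,0,0],"claw":0.3},{"delta_pos":[0.0003,0.0055,0],"delta_rot":[0,0,0],"claw":0.3},{"delta_pos":[0.0003,0.0055,0],"delta_rot":[0,0,0],"claw":0.3}]'
python3 -c "
from h import *;from cell import *
rep(state())"
```

```text
t: 11.45
tcp_pos: [0.6063, -0.2346, 0.0607]
tcp_rot: [[0.644, 0.038, 0.764], [-0.026, 0.999, -0.028], [-0.764, -0.002, 0.645]]
ft_force: [-1.1, -2.1, 1.9]
width: 0.0391
t 11.45 grasp [ 0.6102 -0.2347  0.0561] psi -2.18 lean 40.15 yz -0.002 w 0.0391 F [-1.1 -2.1  1.9] q [ 0.79  0.87 -0.53  2.09  2.97  0.39 -0.86]
```

```bash
python3 -m jog '[{"delta_pos":[0,0.001,0],"delta_rot":[0,0,0],"claw":0.3},{"delta_pos":[0,0.002,0],"delta_rot":[0,0,0],"claw":0.3},{"delta_pos":[0,0.002,0],"delta_rot":[0,0,0],"claw":0.3}]'
python3 - <<'E'
from h import *;from cell import *
s=state();rep(s)
A=camera("scene");B=camera("top")
a=A["color"][150:260,70:210];b=B["color"][150:260,340:480]
cv2.imwrite("pics/seat.png",cv2.resize(np.hstack([a,b]),(800,314),interpolation=3)[:,:,::-1])
E
```

```text
t: 11.82
tcp_pos: [0.6063, -0.2344, 0.0607]
tcp_rot: [[0.645, 0.041, 0.763], [-0.029, 0.999, -0.029], [-0.764, -0.004, 0.645]]
ft_force: [-0.9, -6.0, 0.5]
width: 0.0397
t 11.82 grasp [ 0.6101 -0.2345  0.0561] psi -2.35 lean 40.18 yz -0.004 w 0.0397 F [-0.9 -6.   0.5] q [ 0.79  0.87 -0.52  2.1   2.96  0.4  -0.86]
```

View pics/seat.png

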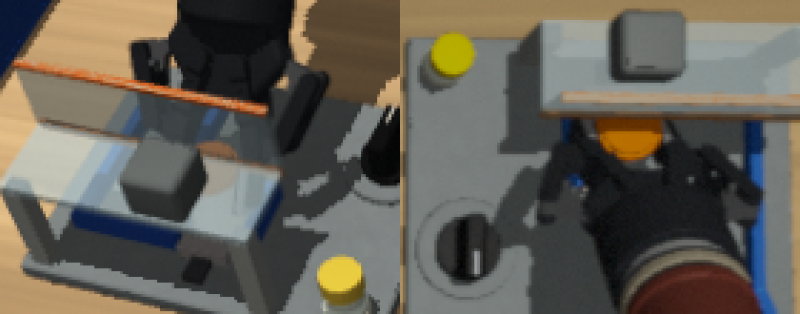

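The cup is against the stop: 2 mm more command gave no travel, F_y = −6 N and y = −0.2345 (expected −0.234). Its lid shows under the guard edge at top crop (630,140). I release and back out along the tool axis.

```bash
python3 -m jog '[{"delta_pos":[0,0,0],"delta_rot":[0,0,0],"claw":0.62},{"delta_pos":[0,0,0],"delta_rot":[0,0,0],"claw":0.62},{"delta_pos":[0,0,0],"delta_rot":[0,0,0],"claw":0.62},{"delta_pos":[-0.013,0,0.015],"delta_rot":[0,0,0],"claw":0.62},{"delta_pos":[-0.032,0,0.038],"delta_rot":[0,0,0],"claw":0.62},{"delta_pos":[-0.064,0,0.077],"delta_rot":[0,0,0],"claw":0.62},{"delta_pos":[-0.1,0.02,0.12],"delta_rot":[0,0,0],"claw":0.62}]'
python3 - <<'E'
from h import *;from cell import *
np.set_printoptions(precision=4,suppress=True)
s=state();rep(s)
for k in(-2.2,-2.2-5): pass
delta(s,[.5411,-.1363,.14],87.8-90,0)
c=camera("top");P=cloud(c)
bl,l,m=blobs(c,(5,150,80),(19,255,255))
for ce,q in bl:
    p=P[int(ce[1]),int(ce[0])]
    if p[1]<-.1:print("top",ce,q,p,toplane(c,ce,.078))
m=(P[...,2]>.05)&(P[...,2]<.066);m[:,:345]=0;m[:,392:]=0;m[:215]=0;m[262:]=0
v,u=np.nonzero(m)
q=toplane(c,np.c_[u,v],.058)[:,:2].astype(np.float32);print(len(u),cv2.minAreaRect(q),q.mean(0))
E
```

```text
t: 12.8
tcp_pos: [0.5047, -0.2155, 0.182]
tcp_rot: [[0.644, 0.044, 0.763], [-0.032, 0.999, -0.031], [-0.764, -0.005, 0.645]]
ft_force: [-0.1, 0.3, 1.5]
width: 0.0532
t 12.8 grasp [ 0.5086 -0.2157  0.1774] psi -2.53 lean 40.19 yz -0.005 w 0.0532 F [-0.1  0.3  1.5] q [ 0.98  0.55 -0.66  2.29  2.97  0.26 -0.93]
dpos [ 0.0364  0.0792 -0.036 ] drot [0.033 0.701 0.004]
top [419.7118 197.5486] [409 191  23  16 288] [ 0.6074 -0.2314  0.0803] [[ 0.6067 -0.2333  0.078 ]]
top [465.9615 322.4808] [459 320  15   6  52] [ 0.4154 -0.2079  0.345 ] [[ 0.3833 -0.3037  0.078 ]]
top [487.1333 360.2333] [482 358  11   6  30] [ 0.3772 -0.2155  0.3878] [[ 0.3178 -0.3368  0.078 ]]
178 ((0.54041987657547, -0.1361994594335556), (0.012852106243371964, 0.04051096364855766), 87.88923645019531) [ 0.541  -0.1362]
```

The cup stays at the stop (camera y −0.233) and the knob bar reads about 0 rad. I reorient upright, well above the knob.

```bash
python3 -m jog '[{"delta_pos":[0,0.02,0.03],"delta_rot":[0.004,0.09,0],"claw":0.4},{"delta_pos":[0.01,0.04,0.05],"delta_rot":[0.01,0.18,0],"claw":0.4},{"delta_pos":[0.015,0.06,0.05],"delta_rot":[0.015,0.3,0],"claw":0.4},{"delta_pos":[0.02,0.079,0.05],"delta_rot":[0.02,0.4,0],"claw":0.4},{"delta_pos":[0.03,0.079,0.05],"delta_rot":[0.025,0.5,0],"claw":0.4},{"delta_pos":[0.036,0.079,0.05],"delta_rot":[0.03,0.6,0.004],"claw":0.4},{"delta_pos":[0.036,0.079,0.04],"delta_rot":[0.033,0.7,0.004],"claw":0.4},{"delta_pos":[0.036,0.079,0.04],"delta_rot":[0.033,0.7,0.004],"claw":0.4}]'
python3 - <<'E'
from h import *;from cell import *
s=state();rep(s);delta(s,[.5411,-.1363,.14],-2.2,0)
E
```

```text
t: 13.85
tcp_pos: [0.539, -0.1441, 0.2274]
tcp_rot: [[0.384, 0.093, 0.919], [-0.118, 0.992, -0.051], [-0.916, -0.089, 0.392]]
ft_force: [0.4, -1.0, -0.3]
width: 0.0341
t 13.85 grasp [ 0.5413 -0.1448  0.2219] psi -5.36 lean 23.71 yz -0.089 w 0.0341 F [ 0.4 -1.  -0.3] q [ 0.75  0.47 -0.78  2.04  0.94  0.51  0.81]
dpos [ 0.0021  0.0078 -0.0814] drot [0.114 0.398 0.036]
```

```bash
python3 -m jog '[{"delta_pos":[0.002,0.008,-0.01],"delta_rot":[0.04,0.15,0.012],"claw":0.4},{"delta_pos":[0.002,0.008,-0.03],"delta_rot":[0.08,0.28,0.024],"claw":0.4},{"delta_pos":[0.002,0.008,-0.05],"delta_rot":[0.114,0.398,0.036],"claw":0.4},{"delta_pos":[0.002,0.008,-0.07],"delta_rot":[0.114,0.398,0.036],"claw":0.4},{"delta_pos":[0.002,0.008,-0.081],"delta_rot":[0.114,0.398,0.036],"claw":0.4},{"delta_pos":[0.002,0.008,-0.081],"delta_rot":[0.114,0.398,0.036],"claw":0.4}]'
python3 - <<'E'
from h import *;from cell import *
s=state();rep(s);delta(s,[.5411,-.1363,.056],-2.2,0)
E
```

```text
t: 14.6
tcp_pos: [0.5395, -0.1358, 0.1461]
tcp_rot: [[-0.002, 0.037, 0.999], [-0.001, 0.999, -0.037], [-1.0, -0.001, -0.002]]
ft_force: [-1.3, 0.1, -0.2]
width: 0.0339
t 14.6 grasp [ 0.5395 -0.1358  0.1401] psi -2.13 lean 0.12 yz -0.001 w 0.0339 F [-1.3  0.1 -0.2] q [ 0.72  0.75 -0.85  1.81  0.7   0.92  1.08]
dpos [ 0.0016 -0.0005 -0.0841] drot [ 0.001 -0.002 -0.001]
```

```bash
python3 -m jog '[{"delta_pos":[0.0016,-0.0005,-0.025],"delta_rot":[0,0,0],"claw":0.4},{"delta_pos":[0.0016,-0.0005,-0.05],"delta_rot":[0,0,0],"claw":0.4},{"delta_pos":[0.0016,-0.0005,-0.07],"delta_rot":[0,0,0],"claw":0.4},{"delta_pos":[0.0016,-0.0005,-0.08],"delta_rot":[0,0,0],"claw":0.4},{"delta_pos":[0.0016,-0.0005,-0.084],"delta_rot":[0,0,0],"claw":0.4},{"delta_pos":[0.0016,-0.0005,-0.084],"delta_rot":[0,0,0],"claw":0.4}]'
python3 - <<'E'
from h import *;from cell import *
s=state();rep(s);delta(s,[.5411,-.1363,.056],-2.2,0)
A=camera("scene");B=camera("top")
a=A["color"][150:290,110:250];b=B["color"][170:310,300:440]
cv2.imwrite("pics/knob.png",cv2.resize(np.hstack([a,b]),(800,400),interpolation=3)[:,:,::-1])
E
```

```text
t: 15.35
tcp_pos: [0.5414, -0.1362, 0.0624]
tcp_rot: [[-0.001, 0.037, 0.999], [-0.001, 0.999, -0.037], [-1.0, -0.001, -0.001]]
ft_force: [-0.1, 0.4, 0.1]
width: 0.0343
t 15.35 grasp [ 0.5414 -0.1362  0.0564] psi -2.12 lean 0.09 yz -0.001 w 0.0343 F [-0.1  0.4  0.1] q [ 0.66  0.86 -0.75  1.86  0.83  0.77  0.98]
dpos [-0.0003 -0.0001 -0.0004] drot [ 0.001 -0.001 -0.001]
```

View pics/knob.png

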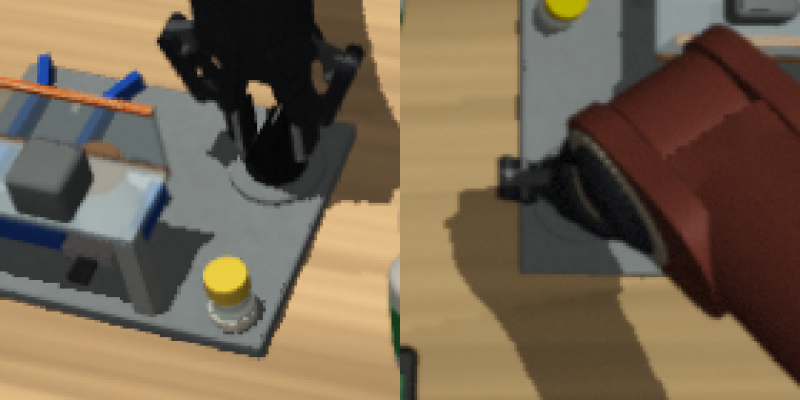

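The fingers straddle the bar on the knob (scene crop 270,140). I close and check the width.

```bash
python3 -m jog '[{"delta_pos":[0,0,0],"delta_rot":[0,0,0],"claw":0.05},{"delta_pos":[0,0,0],"delta_rot":[0,0,0],"claw":0.05},{"delta_pos":[0,0,0],"delta_rot":[0,0,0],"claw":0.05},{"delta_pos":[0,0,0],"delta_rot":[0,0,0],"claw":0.05},{"delta_pos":[0,0,0],"delta_rot":[0,0,-0.05],"claw":0.05},{"delta_pos":[0,0,0],"delta_rot":[0,0,-0.15],"claw":0.05},{"delta_pos":[0,0,0],"delta_rot":[0,0,-0.25],"claw":0.05},{"delta_pos":[0,0,0],"delta_rot":[0,0,-0.25],"claw":0.05}]' 60
python3 - <<'E'
from h import *;from cell import *
s=state();rep(s);print(s["ft_torque"]);delta(s,[.5411,-.1363,.056],-2.2,0)
E
```

```text
t: 16.45
tcp_pos: [0.542, -0.1377, 0.0635]
tcp_rot: [[0.0, 0.284, 0.959], [-0.004, 0.959, -0.284], [-1.0, -0.004, 0.001]]
ft_force: [-1.5, -4.0, 6.8]
width: 0.0121
t 16.45 grasp [ 0.542  -0.1377  0.0575] psi -16.49 lean 0.24 yz -0.004 w 0.0121 F [-1.5 -4.   6.8] q [ 0.63  0.84 -0.69  1.86  0.78  0.74  0.77]
[-0.69865369  0.27394736  0.02647737]
dpos [-0.0009  0.0014 -0.0015] drot [0.004 0.001 0.249]
```

```bash
python3 -m jog '[{"delta_pos":[-0.0005,0.001,0],"delta_rot":[0,0,-0.1],"claw":0.05},{"delta_pos":[-0.0005,0.001,0],"delta_rot":[0,0,-0.22],"claw":0.05},{"delta_pos":[-0.0005,0.001,0],"delta_rot":[0,0,-0.34],"claw":0.05},{"delta_pos":[-0.0005,0.001,0],"delta_rot":[0,0,-0.46],"claw":0.05},{"delta_pos":[-0.0005,0.001,0],"delta_rot":[0,0,-0.58],"claw":0.05},{"delta_pos":[-0.0005,0.001,0],"delta_rot":[0,0,-0.7],"claw":0.05},{"delta_pos":[-0.0005,0.001,0],"delta_rot":[0,0,-0.7],"claw":0.05}]'
python3 - <<'E'
from h import *;from cell import *
s=state();rep(s);print(s["ft_torque"]);delta(s,[.5411,-.1363,.057],-73.8,0)
E
```

```text
t: 17.32
tcp_pos: [0.5416, -0.1383, 0.0635]
tcp_rot: [[-0.002, 0.834, 0.551], [-0.006, 0.551, -0.834], [-1.0, -0.005, 0.004]]
ft_force: [0.1, -6.0, 2.1]
width: 0.0126
t 17.32 grasp [ 0.5416 -0.1384  0.0575] psi -56.55 lean 0.35 yz -0.005 w 0.0126 F [ 0.1 -6.   2.1] q [ 0.52  0.79 -0.51  1.86  0.61  0.66  0.22]
[-0.97584881 -0.08474187 -0.04362594]
dpos [-0.0005  0.002  -0.0005] drot [ 0.005 -0.003 -0.301]
```

```bash
python3 -m jog '[{"delta_pos":[0,0.0005,0],"delta_rot":[0,0,-0.1],"claw":0.05},{"delta_pos":[0,0.0005,0],"delta_rot":[0,0,-0.2],"claw":0.05},{"delta_pos":[0,0.0005,0],"delta_rot":[0,0,-0.3],"claw":0.05},{"delta_pos":[0,0.0005,0],"delta_rot":[0,0,-0.32],"claw":0.05},{"delta_pos":[0,0.0005,0],"delta_rot":[0,0,-0.32],"claw":0.05}]'
python3 - <<'E'
from h import *;from cell import *
s=state();rep(s);print(s["ft_torque"]);delta(s,[.5411,-.1363,.057],-74.5,0)
E
```

```text
t: 17.95
tcp_pos: [0.5413, -0.1385, 0.0635]
tcp_rot: [[-0.004, 0.965, 0.264], [-0.006, 0.264, -0.965], [-1.0, -0.006, 0.005]]
ft_force: [-1.6, -5.5, 3.5]
width: 0.013
t 17.95 grasp [ 0.5413 -0.1385  0.0575] psi -74.71 lean 0.42 yz -0.006 w 0.013 F [-1.6 -5.5  3.5] q [ 0.47  0.77 -0.42  1.86  0.52  0.63 -0.01]
[-0.97375023  0.13221627  0.57350352]
dpos [-0.0002  0.0022 -0.0005] drot [ 0.006 -0.004  0.004]
```

The tool is at −74.7°, so the knob is near 1.26 rad, with a resisting torque of 0.57 N m. I let go, rise straight up and check the bar angle and jaws.

```bash
python3 -m jog '[{"delta_pos":[0,0,0],"delta_rot":[0,0,0],"claw":0.4},{"delta_pos":[0,0,0],"delta_rot":[0,0,0],"claw":0.4},{"delta_pos":[0,0,0],"delta_rot":[0,0,0],"claw":0.4},{"delta_pos":[0,0,0.03],"delta_rot":[0,0,0],"claw":0.4},{"delta_pos":[0,0,0.08],"delta_rot":[0,0,0],"claw":0.4},{"delta_pos":[-0.03,0,0.13],"delta_rot":[0,0,0],"claw":0.4},{"delta_pos":[-0.09,0,0.14],"delta_rot":[0,0,0],"claw":0.4},{"delta_pos":[-0.14,0.02,0.14],"delta_rot":[0,0,0],"claw":0.4}]'
python3 -m jog '[{"delta_pos":[-0.02,0.03,0.02],"delta_rot":[0,0,0],"claw":0.4},{"delta_pos":[-0.02,0.07,0.02],"delta_rot":[0,0,0],"claw":0.4},{"delta_pos":[-0.02,0.1,0.02],"delta_rot":[0,0,0],"claw":0.4},{"delta_pos":[-0.02,0.1,0.02],"delta_rot":[0,0,0],"claw":0.4}]'
python3 - <<'E'
from h import *;from cell import *
np.set_printoptions(precision=4,suppress=True)
s=state();rep(s)
A=camera("scene");c=camera("top");P=cloud(c);np.savez("top2.npz",**c)
m=(P[...,2]>.05)&(P[...,2]<.066);m[:,:345]=0;m[:,392:]=0;m[:215]=0;m[262:]=0
v,u=np.nonzero(m)
q=toplane(c,np.c_[u,v],.058)[:,:2].astype(np.float32);print(len(u),cv2.minAreaRect(q))
d=q-q.mean(0);w,V=np.linalg.eigh(d.T@d);print("bar dir deg",np.degrees(np.arctan(V[1,1]/V[0,1])))
for ce,k in blobs(c,(5,150,80),(19,255,255))[0]:
    p=P[int(ce[1]),int(ce[0])]
    if p[1]<-.1:print("top",ce,k,p,toplane(c,ce,.078))
a=A["color"][150:270,70:220];b=c["color"][155:275,335:485]
cv2.imwrite("pics/end.png",cv2.resize(np.hstack([a,b]),(800,320),interpolation=3)[:,:,::-1])
E
```

```text
t: 18.95
tcp_pos: [0.4, -0.119, 0.2043]
tcp_rot: [[-0.002, 0.965, 0.261], [-0.007, 0.261, -0.965], [-1.0, -0.004, 0.006]]
ft_force: [0.7, 1.3, 0.5]
width: 0.0344
t: 19.45
tcp_pos: [0.38, -0.0165, 0.2247]
tcp_rot: [[-0.001, 0.964, 0.267], [-0.006, 0.266, -0.964], [-1.0, -0.003, 0.006]]
ft_force: [-0.5, -0.4, 0.6]
width: 0.0341
t 19.45 grasp [ 0.38   -0.0165  0.2187] psi -74.54 lean 0.36 yz -0.003 w 0.0341 F [-0.5 -0.4  0.6] q [ 0.5   0.31 -0.66  2.17  0.28  0.75 -0.08]
172 ((0.5410673022270203, -0.1363431066274643), (0.013787670992314816, 0.042408354580402374), 28.355897903442383)
bar dir deg -61.721233
top [419.7979 197.7518] [409 191  23  16 282] [ 0.6077 -0.2321  0.0779] [[ 0.6063 -0.2334  0.078 ]]
```

View pics/end.png

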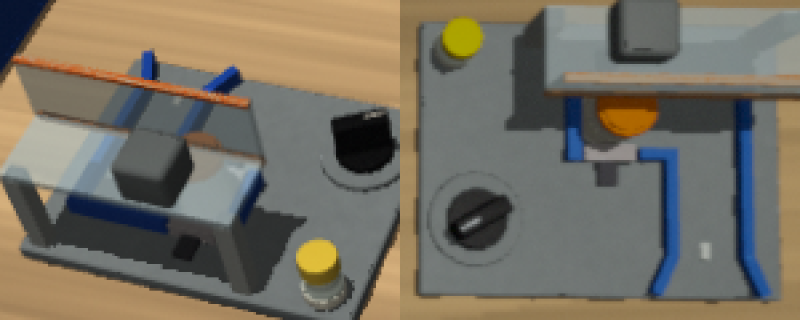

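The bar is at −61.7°, so the knob is only about 1.04 rad: the bar slipped in the 60 N grip. The cup hasn't moved. I regrip at 120 N, aligned to the bar, and turn on.

```bash
python3 - <<'E'
from h import *;from cell import *
s=state();delta(s,[.5413,-.1375,.0575],-61.7,0)
E
python3 -m jog '[{"delta_pos":[0.04,-0.03,0],"delta_rot":[0,0,0.06],"claw":0.4},{"delta_pos":[0.08,-0.06,0],"delta_rot":[0,0,0.12],"claw":0.4},{"delta_pos":[0.12,-0.09,-0.01],"delta_rot":[0,0,0.18],"claw":0.4},{"delta_pos":[0.15,-0.115,-0.03],"delta_rot":[0,0,0.224],"claw":0.4},{"delta_pos":[0.161,-0.121,-0.06],"delta_rot":[0,0,0.224],"claw":0.4},{"delta_pos":[0.161,-0.121,-0.08],"delta_rot":[0,0,0.224],"claw":0.4},{"delta_pos":[0.161,-0.121,-0.08],"delta_rot":[0,0,0.224],"claw":0.4}]'
python3 - <<'E'
from h import *;from cell import *
s=state();rep(s);delta(s,[.5413,-.1375,.0575],-61.7,0)
E
```

```text
dpos [ 0.1614 -0.1184 -0.1607] drot [ 0.007 -0.002  0.229]
t: 20.42
tcp_pos: [0.5392, -0.1417, 0.1421]
tcp_rot: [[-0.006, 0.884, 0.467], [-0.007, 0.467, -0.884], [-1.0, -0.009, 0.004]]
ft_force: [1.3, 0.3, 0.0]
width: 0.034
t 20.43 grasp [ 0.5392 -0.1418  0.1361] psi -62.14 lean 0.53 yz -0.009 w 0.034 F [1.3 0.3 0. ] q [ 0.57  0.68 -0.57  1.81  0.5   0.81  0.23]
dpos [ 0.0021  0.0042 -0.0786] drot [ 0.007 -0.006  0.008]
```

```bash
python3 -m jog '[{"delta_pos":[0.002,0.004,-0.02],"delta_rot":[0.007,-0.006,0.008],"claw":0.4},{"delta_pos":[0.002,0.004,-0.045],"delta_rot":[0.007,-0.006,0.008],"claw":0.4},{"delta_pos":[0.002,0.004,-0.065],"delta_rot":[0.007,-0.006,0.008],"claw":0.4},{"delta_pos":[0.002,0.004,-0.075],"delta_rot":[0.007,-0.006,0.008],"claw":0.4},{"delta_pos":[0.002,0.004,-0.0785],"delta_rot":[0.007,-0.006,0.008],"claw":0.4},{"delta_pos":[0.002,0.004,-0.0785],"delta_rot":[0.007,-0.006,0.008],"claw":0.4}]'
python3 -m jog '[{"delta_pos":[0,0,0],"delta_rot":[0,0,0],"claw":0.05},{"delta_pos":[0,0,0],"delta_rot":[0,0,0],"claw":0.05},{"delta_pos":[0,0,0],"delta_rot":[0,0,0],"claw":0.05},{"delta_pos":[0,0,0],"delta_rot":[0,0,0],"claw":0.05}]' 120
python3 - <<'E'
from h import *;from cell import *
s=state();rep(s);print(s["ft_torque"])
E
```

```text
t: 21.18
tcp_pos: [0.5416, -0.1379, 0.0642]
tcp_rot: [[0.001, 0.88, 0.474], [-0.0, 0.474, -0.88], [-1.0, 0.001, 0.001]]
ft_force: [-0.2, -0.9, 0.3]
width: 0.0343
t: 21.68
tcp_pos: [0.5414, -0.1384, 0.0655]
tcp_rot: [[0.001, 0.88, 0.474], [-0.002, 0.474, -0.88], [-1.0, -0.0, 0.002]]
ft_force: [-2.4, -0.2, 5.7]
width: 0.0111
t 21.68 grasp [ 0.5414 -0.1384  0.0595] psi -61.7 lean 0.13 yz -0.0 w 0.0111 F [-2.4 -0.2  5.7] q [ 0.52  0.78 -0.5   1.86  0.59  0.65  0.15]
[-0.06867782  0.50306033  0.09936205]
```

```bash
python3 -m jog '[{"delta_pos":[0,0,-0.001],"delta_rot":[0,0,-0.05],"claw":0.05},{"delta_pos":[0,0,-0.001],"delta_rot":[0,0,-0.1],"claw":0.05},{"delta_pos":[0,0,-0.001],"delta_rot":[0,0,-0.15],"claw":0.05},{"delta_pos":[0,0,-0.001],"delta_rot":[0,0,-0.2],"claw":0.05},{"delta_pos":[0,0,-0.001],"delta_rot":[0,0,-0.23],"claw":0.05},{"delta_pos":[0,0,-0.001],"delta_rot":[0,0,-0.23],"claw":0.05}]'
python3 - <<'E'
from h import *;from cell import *
s=state();rep(s);print(s["ft_torque"])
A=camera("scene");c=camera("top");np.savez("scene3.npz",**A)
E
```

```text
t: 22.42
tcp_pos: [0.5412, -0.1385, 0.0655]
tcp_rot: [[0.0, 0.965, 0.263], [-0.004, 0.263, -0.965], [-1.0, -0.001, 0.004]]
ft_force: [-2.5, -0.9, 6.5]
width: 0.011
t 22.43 grasp [ 0.5412 -0.1385  0.0595] psi -74.76 lean 0.21 yz -0.001 w 0.011 F [-2.5 -0.9  6.5] q [ 0.48  0.77 -0.43  1.86  0.53  0.62 -0.02]
[-0.0671631   0.49752965  0.48717363]
```

The width didn't change this time, so nothing slipped. I release, rise and re-measure.

```bash
python3 -m jog '[{"delta_pos":[0,0,0],"delta_rot":[0,0,0],"claw":0.4},{"delta_pos":[0,0,0],"delta_rot":[0,0,0],"claw":0.4},{"delta_pos":[0,0,0],"delta_rot":[0,0,0],"claw":0.4},{"delta_pos":[0,0,0.03],"delta_rot":[0,0,0],"claw":0.4},{"delta_pos":[0,0,0.08],"delta_rot":[0,0,0],"claw":0.4},{"delta_pos":[-0.03,0,0.13],"delta_rot":[0,0,0],"claw":0.4},{"delta_pos":[-0.09,0,0.14],"delta_rot":[0,0,0],"claw":0.4},{"delta_pos":[-0.14,0.02,0.14],"delta_rot":[0,0,0],"claw":0.4}]'
python3 -m jog '[{"delta_pos":[-0.02,0.03,0.02],"delta_rot":[0,0,0],"claw":0.4},{"delta_pos":[-0.02,0.07,0.02],"delta_rot":[0,0,0],"claw":0.4},{"delta_pos":[-0.02,0.1,0.02],"delta_rot":[0,0,0],"claw":0.4},{"delta_pos":[-0.02,0.1,0.02],"delta_rot":[0,0,0],"claw":0.4}]'
python3 - <<'E'
from h import *;from cell import *
np.set_printoptions(precision=4,suppress=True)
s=state();rep(s)
A=camera("scene");c=camera("top");P=cloud(c);np.savez("top4.npz",**c)
m=(P[...,2]>.05)&(P[...,2]<.066);m[:,:345]=0;m[:,392:]=0;m[:215]=0;m[262:]=0
v,u=np.nonzero(m)
q=toplane(c,np.c_[u,v],.058)[:,:2].astype(np.float32);print(len(u),cv2.minAreaRect(q))
d=q-q.mean(0);w,V=np.linalg.eigh(d.T@d);print("bar dir deg",np.degrees(np.arctan(V[1,1]/V[0,1])))
for ce,k in blobs(c,(5,150,80),(19,255,255))[0]:
    p=P[int(ce[1]),int(ce[0])]
    if p[1]<-.1:print("top",ce,k,p,toplane(c,ce,.078))
a=A["color"][130:330,50:300];b=c["color"][130:330,100:350]
b=c["color"][140:290,335:485];b=cv2.resize(b,(400,400),interpolation=3);a=cv2.resize(A["color"][150:270,70:190],(400,400),interpolation=3)
cv2.imwrite("pics/end2.png",np.hstack([a,b])[:,:,::-1])
E
```

```text
t: 23.52
tcp_pos: [0.3999, -0.1195, 0.2063]
tcp_rot: [[0.002, 0.966, 0.259], [-0.005, 0.259, -0.966], [-1.0, 0.001, 0.006]]
ft_force: [-0.0, 0.1, 0.1]
width: 0.0342
t: 24.02
tcp_pos: [0.38, -0.0175, 0.2267]
tcp_rot: [[0.003, 0.965, 0.264], [-0.005, 0.264, -0.965], [-1.0, 0.002, 0.006]]
ft_force: [-0.0, -0.5, 0.5]
width: 0.0342
t 24.02 grasp [ 0.38   -0.0175  0.2207] psi -74.7 lean 0.34 yz 0.002 w 0.0342 F [-0.  -0.5  0.5] q [ 0.51  0.3  -0.67  2.17  0.28  0.75 -0.08]
174 ((0.5412277579307556, -0.1364048719406128), (0.014011264778673649, 0.04214709624648094), 28.354862213134766)
bar dir deg -61.845455
top [419.9167 197.808 ] [409 191  23  16 276] [ 0.6078 -0.2322  0.0775] [[ 0.6062 -0.2337  0.078 ]]
```

View pics/end2.png

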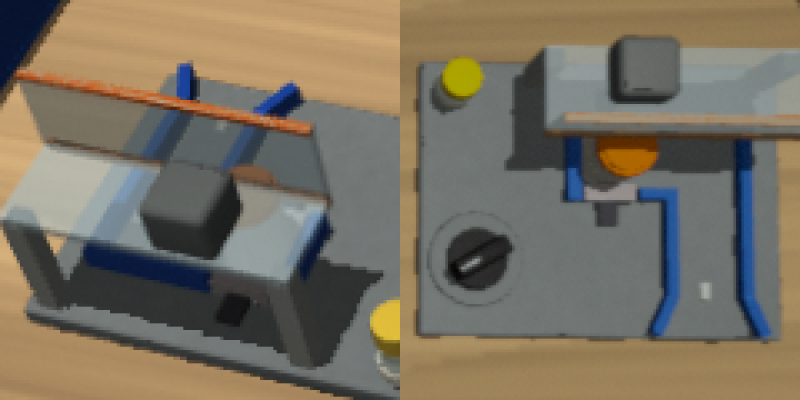

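The bar is back at exactly −61.8°, though the fingers held it. So either the jaws spring back, or the fingers twisted elastically against the stiff clamp. I check the initial bar angle, then regrip lower, turn further in stages and log the torque.

```bash
cat > bar.py <<'E'
from h import *
def bar(c,v=True):
    P=cloud(c);m=(P[...,2]>.05)&(P[...,2]<.066);m[:,:345]=0;m[:,392:]=0;m[:215]=0;m[262:]=0
    y,x=np.nonzero(m);q=toplane(c,np.c_[x,y],.058)[:,:2];d=q-q.mean(0);w,V=np.linalg.eigh(d.T@d)
    print("bar",len(q),q.mean(0),np.degrees(np.arctan(V[1,1]/V[0,1])))
E
python3 - <<'E'
from bar import *;from cell import *
for n in("top0","top2","top4"):bar(load(n))
s=state();delta(s,[.5413,-.1375,.13],-61.8,0)
E
python3 -m jog '[{"delta_pos":[0.04,-0.03,0],"delta_rot":[0,0,0.06],"claw":0.4},{"delta_pos":[0.08,-0.06,0],"delta_rot":[0,0,0.12],"claw":0.4},{"delta_pos":[0.12,-0.09,-0.01],"delta_rot":[0,0,0.18],"claw":0.4},{"delta_pos":[0.15,-0.113,-0.03],"delta_rot":[0,0,0.224],"claw":0.4},{"delta_pos":[0.161,-0.119,-0.06],"delta_rot":[0,0,0.224],"claw":0.4},{"delta_pos":[0.161,-0.119,-0.09],"delta_rot":[0,0,0.224],"claw":0.4},{"delta_pos":[0.161,-0.119,-0.09],"delta_rot":[0,0,0.224],"claw":0.4}]'
python3 - <<'E'
from h import *;from cell import *
s=state();rep(s);delta(s,[.5413,-.1375,.054],-61.8,0)
E
```

```text
bar 177 [ 0.54114511 -0.13619732] -2.4480893191072886
bar 172 [ 0.54111266 -0.13632361] -61.72124471515768
bar 174 [ 0.54116411 -0.13646109] -61.8454781782951
dpos [ 0.1614 -0.1176 -0.0903] drot [0.005 0.003 0.23 ]
t: 25.0
tcp_pos: [0.5386, -0.1408, 0.1336]
tcp_rot: [[-0.003, 0.885, 0.465], [-0.005, 0.465, -0.885], [-1.0, -0.005, 0.003]]
ft_force: [-0.3, 0.4, 0.7]
width: 0.0342
t 25.0 grasp [ 0.5386 -0.1408  0.1276] psi -62.29 lean 0.33 yz -0.005 w 0.0342 F [-0.3  0.4  0.7] q [ 0.57  0.69 -0.57  1.82  0.51  0.79  0.21]
dpos [ 0.0027  0.0033 -0.0736] drot [ 0.005 -0.003  0.009]
```

```bash
python3 -m jog '[{"delta_pos":[0.0027,0.0033,-0.02],"delta_rot":[0.005,-0.003,0.009],"claw":0.4},{"delta_pos":[0.0027,0.0033,-0.045],"delta_rot":[0.005,-0.003,0.009],"claw":0.4},{"delta_pos":[0.0027,0.0033,-0.065],"delta_rot":[0.005,-0.003,0.009],"claw":0.4},{"delta_pos":[0.0027,0.0033,-0.0725],"delta_rot":[0.005,-0.003,0.009],"claw":0.4},{"delta_pos":[0.0027,0.0033,-0.074],"delta_rot":[0.005,-0.003,0.009],"claw":0.4},{"delta_pos":[0.0027,0.0033,-0.074],"delta_rot":[0.005,-0.003,0.009],"claw":0.4}]'
python3 -m jog '[{"delta_pos":[0,0,0],"delta_rot":[0,0,0],"claw":0.05},{"delta_pos":[0,0,0],"delta_rot":[0,0,0],"claw":0.05},{"delta_pos":[0,0,0],"delta_rot":[0,0,0],"claw":0.05},{"delta_pos":[0,0,0],"delta_rot":[0,0,0],"claw":0.05}]' 120
python3 - <<'E'
from h import *;from cell import *
s=state();rep(s);print(s["ft_torque"])
E
python3 -m jog '[{"delta_pos":[0,0,0],"delta_rot":[0,0,-0.06],"claw":0.05},{"delta_pos":[0,0,0],"delta_rot":[0,0,-0.12],"claw":0.05},{"delta_pos":[0,0,0],"delta_rot":[0,0,-0.12],"claw":0.05}]'
python3 - <<'E'
from h import *;from cell import *
s=state();rep(s);print(s["ft_torque"])
E
python3 -m jog '[{"delta_pos":[0,0,0],"delta_rot":[0,0,-0.06],"claw":0.05},{"delta_pos":[0,0,0],"delta_rot":[0,0,-0.12],"claw":0.05},{"delta_pos":[0,0,0],"delta_rot":[0,0,-0.12],"claw":0.05}]'
python3 - <<'E'
from h import *;from cell import *
s=state();rep(s);print(s["ft_torque"])
E
```

```text
t: 25.75
tcp_pos: [0.542, -0.1377, 0.0606]
tcp_rot: [[0.001, 0.881, 0.473], [-0.0, 0.473, -0.881], [-1.0, 0.001, 0.001]]
ft_force: [0.0, 1.1, -0.0]
width: 0.0338
t: 26.25
tcp_pos: [0.5413, -0.1384, 0.0617]
tcp_rot: [[0.0, 0.881, 0.473], [-0.002, 0.473, -0.881], [-1.0, -0.001, 0.002]]
ft_force: [-3.7, -1.9, 5.7]
width: 0.0114
t 26.25 grasp [ 0.5413 -0.1384  0.0557] psi -61.8 lean 0.12 yz -0.001 w 0.0114 F [-3.7 -1.9  5.7] q [ 0.52  0.79 -0.5   1.86  0.6   0.64  0.14]
[-0.11473544  0.65976647  0.0885978 ]
t: 26.62
tcp_pos: [0.5412, -0.1384, 0.0618]
tcp_rot: [[-0.0, 0.931, 0.365], [-0.003, 0.365, -0.931], [-1.0, -0.001, 0.002]]
ft_force: [-0.2, 0.0, -2.3]
width: 0.0114
t 26.62 grasp [ 0.5412 -0.1384  0.0558] psi -68.58 lean 0.15 yz -0.001 w 0.0114 F [-0.2  0.  -2.3] q [ 0.5   0.78 -0.47  1.86  0.57  0.63  0.05]
[-0.02016515 -0.03567738  0.24326061]
t: 27.0
tcp_pos: [0.5411, -0.1385, 0.0618]
tcp_rot: [[-0.001, 0.967, 0.254], [-0.003, 0.254, -0.967], [-1.0, -0.001, 0.003]]
ft_force: [-0.1, -1.6, -2.9]
width: 0.0114
t 27.0 grasp [ 0.5411 -0.1385  0.0558] psi -75.28 lean 0.18 yz -0.001 w 0.0114 F [-0.1 -1.6 -2.9] q [ 0.48  0.78 -0.44  1.86  0.54  0.62 -0.03]
[-0.15942531 -0.03523655  0.50804256]
```

```bash
python3 -m jog '[{"delta_pos":[0,0,0],"delta_rot":[0,0,-0.05],"claw":0.05},{"delta_pos":[0,0,0],"delta_rot":[0,0,-0.1],"claw":0.05},{"delta_pos":[0,0,0],"delta_rot":[0,0,-0.1],"claw":0.05}]'
python3 - <<'E'
from h import *;from cell import *
s=state();rep(s);print(s["ft_torque"]);c=camera("scene");np.savez("scene5.npz",**c)
E
python3 -m jog '[{"delta_pos":[0,0,0],"delta_rot":[0,0,0],"claw":0.05},{"delta_pos":[0,0,0],"delta_rot":[0,0,0],"claw":0.05}]' 20
python3 - <<'E'
from h import *;from cell import *
s=state();rep(s);print(s["ft_torque"]);c=camera("scene");np.savez("scene6.npz",**c)
E
```

```text
t: 27.38
tcp_pos: [0.541, -0.1384, 0.0618]
tcp_rot: [[-0.001, 0.988, 0.157], [-0.003, 0.157, -0.988], [-1.0, -0.002, 0.003]]
ft_force: [-0.8, -1.1, -1.7]
width: 0.0113
t 27.38 grasp [ 0.541  -0.1385  0.0558] psi -80.98 lean 0.21 yz -0.002 w 0.0113 F [-0.8 -1.1 -1.7] q [ 0.47  0.77 -0.41  1.87  0.51  0.61 -0.11]
[-0.11034745 -0.05360775  0.70906489]
t: 27.68
tcp_pos: [0.5411, -0.1385, 0.0619]
tcp_rot: [[-0.001, 0.988, 0.157], [-0.003, 0.157, -0.988], [-1.0, -0.002, 0.003]]
ft_force: [-0.7, -1.4, -2.0]
width: 0.0115
t 27.68 grasp [ 0.5411 -0.1385  0.0559] psi -80.96 lean 0.2 yz -0.002 w 0.0115 F [-0.7 -1.4 -2. ] q [ 0.47  0.77 -0.41  1.87  0.51  0.61 -0.11]
[-0.09420306 -0.04905591  0.72630529]
```

I need to see whether the bar follows the tool, so I take one close crop of the held knob.

```bash
python3 - <<'E'
from h import *
c=load("scene5");a=c["color"][165:225,175:250];d=load("scene3")["color"][165:225,175:250]
f=lambda x:cv2.resize(np.clip(x.astype(float)*2.0,0,255).astype(np.uint8),(400,320),interpolation=cv2.INTER_CUBIC)
cv2.imwrite("pics/hold.png",np.hstack([f(d),f(a)])[:,:,::-1])
E
```

```text
(no output)
```

View pics/hold.png

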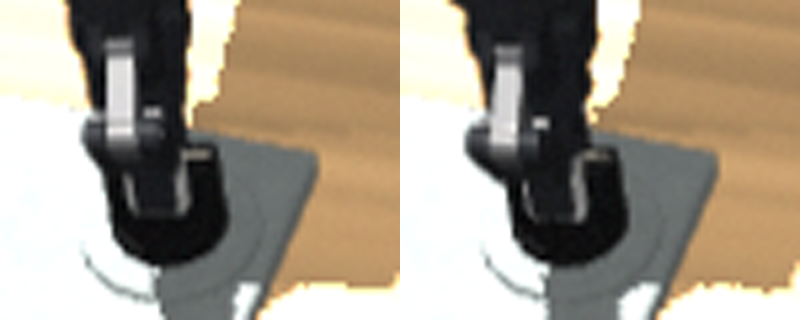

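The white pointer mark moved about 0.6 px between the two holds, which is roughly what a bar following the tool would give. I measure its angle numerically.

```bash
python3 - <<'E'
from h import *
np.set_printoptions(precision=4,suppress=True)
def mark(c,box,z):
    x0,y0,x1,y1=box;g=c["color"][y0:y1,x0:x1].astype(float).min(2)
    print(g.astype(int) if g.size<200 else g.shape)
    w=np.clip(g-60,0,None);Y,X=np.mgrid[y0:y1,x0:x1]
    uv=[(X*w).sum()/w.sum(),(Y*w).sum()/w.sum()];p=toplane(c,uv,z)[0];d=p[:2]-[.5411,-.1363]
    print(uv,p,"ang",np.degrees(np.arctan2(d[1],d[0])),"r",np.hypot(*d))
for n in("scene3","scene5","scene6"):mark(load(n),(207,190,217,198),.058)
E
```

```text
[[11 12 16 47 54 53 54 52 51 51]
 [10 10 13 32 41 38 39 39 48 53]
 [ 9 16 18 14 27 20 21 22 30 52]
 [ 9 21 50 45 50 49 48 30 17 52]
 [10 19 57 48 46 47 44 24 15 48]
 [11 20 41  9  9  9  6  7 13 37]
 [12 31 47 11 10 11 12  6 11 33]
 [19 44 55 12  9  9  7  8 11 28]]
[np.float64(nan), np.float64(nan)] [nan nan nan] ang nan r nan
[[11 12 11 32 54 54 54 53 52 51]
 [11 13 13 27 52 53 53 52 53 53]
 [12 12 10 15 35 37 36 35 42 53]
 [11 20 32 45 44 31 30 17 24 52]
 [26 42 43 52 50 37 37 23 17 49]
 [37 55 31 18 18 19 16 17 13 37]
 [37 56 26 11  9 10  9  7  8 32]
 [44 59 27 11 11 11  7  7  9 29]]
[np.float64(nan), np.float64(nan)] [nan nan nan] ang nan r nan
[[11 11 12 30 55 53 53 53 52 52]
 [10 13 11 27 47 54 54 52 53 52]
 [10 15  9 14 27 37 37 37 44 52]
 [12 21 33 45 45 43 29 17 26 53]
 [27 43 43 52 51 51 37 24 16 47]
 [37 54 30 18 20 19 19 16 11 38]
 [38 56 25 10 10 10  9  6  9 32]
 [44 59 25 11  9 10  9  8  9 27]]
[np.float64(nan), np.float64(nan)] [nan nan nan] ang nan r nan<stdin>:7: RuntimeWarning: invalid value encountered in scalar divide
```

```bash
python3 - <<'E'
from h import *
np.set_printoptions(precision=1,suppress=True)
c=load("scene5");R=np.asarray(c["attitude"])
def proj(p):
    return cv2.projectPoints(np.array(p,float).reshape(-1,1,3),cv2.Rodrigues(R.T)[0],-R.T@np.asarray(c["xyz"]),c["camera_matrix"],np.array([float(c["k1"]),0,0,0]))[0].reshape(-1,2)
for a in(-61.8,-68,-74.8,-81):
    t=np.radians(a+180);e=np.array([np.cos(t),np.sin(t)]);n=np.array([-e[1],e[0]])
    o=np.array([.5411,-.1363]);P=[np.r_[o+s*.021*e+k*.007*n,.058] for s,k in((.3,-1),(1,-1),(1,1),(.3,1))]
    m=[np.r_[o+s*.021*e,.058] for s in(.3,1)]
    print(a,"outline",proj(P).ravel(),"mid",proj(m).ravel())
E
```

```text
-61.8 outline [208.8 195.3 216.3 193.7 214.9 188.6 207.5 190.1] mid [208.1 192.7 215.6 191.2]
-68 outline [208.5 195.6 216.1 194.6 215.4 189.4 207.9 190.3] mid [208.2 193.  215.7 192. ]
-74.8 outline [208.  195.9 215.7 195.6 215.9 190.3 208.3 190.6] mid [208.2 193.2 215.8 192.9]
-81 outline [207.6 196.2 215.2 196.5 216.2 191.1 208.7 190.8] mid [208.2 193.5 215.7 193.8]
```

The bar's outline matches −75° and then −81°, so the knob does follow the tool and springs back on a sudden release. I unload it slowly instead and watch the torque to see where it stays.

```bash
R='from h import *;from cell import *
s=state();rep(s);print(s["ft_torque"].round(3) if hasattr(s["ft_torque"],"round") else s["ft_torque"])'
python3 -m jog '[{"delta_pos":[0,0,0],"delta_rot":[0,0,0.05],"claw":0.05},{"delta_pos":[0,0,0],"delta_rot":[0,0,0.09],"claw":0.05},{"delta_pos":[0,0,0],"delta_rot":[0,0,0.09],"claw":0.05}]' 120 >/dev/null; python3 -c "$R"
python3 -m jog '[{"delta_pos":[0,0,0],"delta_rot":[0,0,0],"claw":0.4},{"delta_pos":[0,0,0],"delta_rot":[0,0,0],"claw":0.16}]' 20 >/dev/null; python3 -c "$R"
python3 -m jog '[{"delta_pos":[0,0,0],"delta_rot":[0,0,0],"claw":0.4},{"delta_pos":[0,0,0],"delta_rot":[0,0,0],"claw":0.4}]' >/dev/null; python3 -c "$R"
```

```text
t 28.1 grasp [ 0.5411 -0.1385  0.0558] psi -75.79 lean 0.18 yz -0.001 w 0.0114 F [-0.2 -0.4 -2.7] q [ 0.48  0.77 -0.43  1.86  0.54  0.62 -0.04]
[-0.054 -0.07   0.589]
t 28.35 grasp [ 0.5412 -0.1384  0.0563] psi -75.87 lean 0.18 yz -0.001 w 0.0164 F [-0.6 -0.6  0.8] q [ 0.48  0.77 -0.43  1.86  0.53  0.62 -0.04]
[0.088 0.023 0.269]
t 28.6 grasp [ 0.5415 -0.1385  0.0565] psi -75.91 lean 0.18 yz -0.001 w 0.0343 F [ 0.8  0.1 -0. ] q [ 0.48  0.77 -0.43  1.86  0.53  0.62 -0.04]
[-0.019  0.009  0.027]
```

```bash
python3 -m jog '[{"delta_pos":[0,0,0.04],"delta_rot":[0,0,0],"claw":0.4},{"delta_pos":[0,0,0.09],"delta_rot":[0,0,0],"claw":0.4},{"delta_pos":[-0.03,0,0.13],"delta_rot":[0,0,0],"claw":0.4},{"delta_pos":[-0.09,0,0.14],"delta_rot":[0,0,0],"claw":0.4},{"delta_pos":[-0.14,0.02,0.15],"delta_rot":[0,0,0],"claw":0.4},{"delta_pos":[-0.16,0.06,0.16],"delta_rot":[0,0,0],"claw":0.4},{"delta_pos":[-0.16,0.11,0.16],"delta_rot":[0,0,0],"claw":0.4},{"delta_pos":[-0.16,0.12,0.16],"delta_rot":[0,0,0],"claw":0.4}]'
python3 - <<'E'
from bar import *;from cell import *
np.set_printoptions(precision=4,suppress=True)
s=state();rep(s)
A=camera("scene");c=camera("top");np.savez("top7.npz",**c);np.savez("scene7.npz",**A);bar(c)
for ce,k in blobs(c,(5,150,80),(19,255,255))[0]:
    p=cloud(c)[int(ce[1]),int(ce[0])]
    if p[1]<-.1:print("top",ce,k,p)
# jaw change: front jaw pixels before/after
g0=load("top0")["color"].astype(int);g=c["color"].astype(int)
for v in range(206,222):print(v,g0[v,411:418].mean(1).astype(int).mean().round(0),g[v,411:418].mean(1).astype(int).mean().round(0),end=" | ")
print(); print(A["color"][188:200,205:219].min(2))
E
```

```text
t: 29.6
tcp_pos: [0.3814, -0.0157, 0.2233]
tcp_rot: [[0.002, 0.969, 0.248], [-0.003, 0.248, -0.969], [-1.0, 0.001, 0.003]]
ft_force: [1.1, -0.3, -0.3]
width: 0.0342
t 29.6 grasp [ 0.3814 -0.0157  0.2173] psi -75.61 lean 0.2 yz 0.001 w 0.0342 F [ 1.1 -0.3 -0.3] q [ 0.51  0.31 -0.67  2.17  0.29  0.75 -0.11]
bar 174 [ 0.5412 -0.1365] -61.57330784016667
top [419.8813 197.759 ] [409 191  23  16 278] [ 0.6072 -0.231   0.0818]
206 169.0 63.0 | 207 169.0 65.0 | 208 165.0 62.0 | 209 153.0 78.0 | 210 124.0 98.0 | 211 125.0 121.0 | 212 137.0 142.0 | 213 141.0 145.0 | 214 142.0 142.0 | 215 143.0 85.0 | 216 139.0 62.0 | 217 83.0 69.0 | 218 61.0 71.0 | 219 67.0 71.0 | 220 69.0 71.0 | 221 69.0 71.0 | 
[[107 113 109 111 103  97  98  96 101 100 102 104 104 103]
 [118 122 120 118 114 107 113 109 110 105 104 107 106 112]
 [117 118 119 118 103  94  92  86  85  88 112 112 113 118]
 [ 95  96  85  83  60  41  46  63  67  72  94 116 118 118]
 [ 42  47  66  67 102 114  90  95  73  66  65 115 116 117]
 [ 17  49 100  87 110 120  82  67  23  19  54 115 116 117]
 [ 18  50  71  49  14  15  16  15  16  15  35 105 117 117]
 [ 15  15  17  18  16  15  14  14  12  11  23  81 118 119]
 [ 15  13  13  13  13  10   9   6   8   5  17  66 116 116]
 [ 11   7   8   6   5   7   6   6   7   5  17  65 113 114]
 [  6   6   6   7   6   5   6   5   5   5  14  57 115 116]
 [  6   5   5   4   5   6   6   5   7   5   8  44 116 116]]
```

After every release the bar rests at −61.6 ± 0.2°, about 1.035 rad. To make sure it ends on the tight side of the friction band, I grip again, turn past, unwind slowly and release near zero torque.

```bash
python3 -m jog '[{"delta_pos":[0.04,-0.03,0],"delta_rot":[0,0,0.06],"claw":0.4},{"delta_pos":[0.08,-0.06,0],"delta_rot":[0,0,0.12],"claw":0.4},{"delta_pos":[0.12,-0.09,-0.01],"delta_rot":[0,0,0.18],"claw":0.4},{"delta_pos":[0.15,-0.113,-0.03],"delta_rot":[0,0,0.24],"claw":0.4},{"delta_pos":[0.16,-0.122,-0.06],"delta_rot":[0,0,0.244],"claw":0.4},{"delta_pos":[0.16,-0.122,-0.09],"delta_rot":[0,0,0.244],"claw":0.4},{"delta_pos":[0.16,-0.122,-0.09],"delta_rot":[0,0,0.244],"claw":0.4},{"delta_pos":[0.16,-0.122,-0.09],"delta_rot":[0,0,0.244],"claw":0.4}]' >/dev/null
python3 - <<'E'
from h import *;from cell import *
s=state();rep(s);delta(s,[.5413,-.1380,.054],-61.7,0)
E
```

```text
t 30.7 grasp [ 0.542  -0.1405  0.1274] psi -61.86 lean 0.23 yz 0.001 w 0.0343 F [ 0.3 -0.5  0.9] q [ 0.58  0.69 -0.58  1.82  0.52  0.79  0.21]
dpos [-0.0007  0.0025 -0.0734] drot [0.003 0.002 0.003]
```

```bash
R='from h import *;from cell import *
s=state();rep(s);print(np.round(s["ft_torque"],3))'
python3 -m jog '[{"delta_pos":[-0.0007,0.0025,-0.025],"delta_rot":[0,0,0.003],"claw":0.4},{"delta_pos":[-0.0007,0.0025,-0.05],"delta_rot":[0,0,0.003],"claw":0.4},{"delta_pos":[-0.0007,0.0025,-0.07],"delta_rot":[0,0,0.003],"claw":0.4},{"delta_pos":[-0.0007,0.0025,-0.0735],"delta_rot":[0,0,0.003],"claw":0.4},{"delta_pos":[-0.0007,0.0025,-0.0735],"delta_rot":[0,0,0.003],"claw":0.4}]' >/dev/null; python3 -c "$R"
python3 -m jog '[{"delta_pos":[0,0,0],"delta_rot":[0,0,0],"claw":0.05},{"delta_pos":[0,0,0],"delta_rot":[0,0,0],"claw":0.05},{"delta_pos":[0,0,0],"delta_rot":[0,0,0],"claw":0.05},{"delta_pos":[0,0,0],"delta_rot":[0,0,0],"claw":0.05},{"delta_pos":[0,0,0],"delta_rot":[0,0,-0.08],"claw":0.05},{"delta_pos":[0,0,0],"delta_rot":[0,0,-0.16],"claw":0.05},{"delta_pos":[0,0,0],"delta_rot":[0,0,-0.23],"claw":0.05},{"delta_pos":[0,0,0],"delta_rot":[0,0,-0.23],"claw":0.05}]' 120 >/dev/null; python3 -c "$R"
python3 -m jog '[{"delta_pos":[0,0,0],"delta_rot":[0,0,0.03],"claw":0.05},{"delta_pos":[0,0,0],"delta_rot":[0,0,0.06],"claw":0.05},{"delta_pos":[0,0,0],"delta_rot":[0,0,0.09],"claw":0.05},{"delta_pos":[0,0,0],"delta_rot":[0,0,0.09],"claw":0.05}]' >/dev/null; python3 -c "$R"
python3 -m jog '[{"delta_pos":[0,0,0],"delta_rot":[0,0,0.03],"claw":0.05},{"delta_pos":[0,0,0],"delta_rot":[0,0,0.06],"claw":0.05},{"delta_pos":[0,0,0],"delta_rot":[0,0,0.06],"claw":0.05}]' >/dev/null; python3 -c "$R"
```

```text
t 31.32 grasp [ 0.5422 -0.1382  0.0551] psi -61.69 lean 0.34 yz 0.002 w 0.034 F [0. 1. 1.] q [ 0.52  0.79 -0.5   1.87  0.62  0.64  0.13]
[-0.001 -0.034 -0.001]
t 32.33 grasp [ 0.5414 -0.1391  0.0568] psi -74.75 lean 0.48 yz 0.0 w 0.0113 F [-3.9 -0.7  6.9] q [ 0.49  0.77 -0.44  1.87  0.55  0.62 -0.04]
[-0.294  0.761  0.453]
t 32.83 grasp [ 0.5414 -0.1391  0.0569] psi -69.56 lean 0.47 yz 0.0 w 0.0115 F [-0.8 -1.3 -0.5] q [ 0.5   0.78 -0.47  1.87  0.58  0.63  0.03]
[-0.     0.053  0.336]
t 33.2 grasp [ 0.5415 -0.1391  0.0569] psi -66.1 lean 0.46 yz 0.0 w 0.0109 F [-0.3 -0.6 -2.5] q [ 0.51  0.78 -0.48  1.87  0.59  0.64  0.08]
[0.042 0.064 0.228]
```

```bash
R='from h import *;from cell import *
s=state();rep(s);print(np.round(s["ft_torque"],3))'
python3 -m jog '[{"delta_pos":[0,0,0],"delta_rot":[0,0,0.03],"claw":0.05},{"delta_pos":[0,0,0],"delta_rot":[0,0,0.06],"claw":0.05},{"delta_pos":[0,0,0],"delta_rot":[0,0,0.06],"claw":0.05}]' >/dev/null; python3 -c "$R"
python3 -m jog '[{"delta_pos":[0,0,0],"delta_rot":[0,0,0.015],"claw":0.05},{"delta_pos":[0,0,0],"delta_rot":[0,0,0.03],"claw":0.05},{"delta_pos":[0,0,0],"delta_rot":[0,0,0.03],"claw":0.05}]' >/dev/null; python3 -c "$R"
```

```text
t 33.58 grasp [ 0.5416 -0.139   0.0569] psi -62.63 lean 0.46 yz 0.001 w 0.0116 F [-0.2  0.3 -2.2] q [ 0.52  0.79 -0.5   1.87  0.61  0.64  0.12]
[ 0.035 -0.037  0.122]
t 33.95 grasp [ 0.5416 -0.139   0.0569] psi -60.9 lean 0.46 yz 0.001 w 0.0118 F [-0.5 -0.4 -2.6] q [ 0.53  0.79 -0.51  1.87  0.62  0.64  0.14]
[ 0.049 -0.036  0.107]
```

At −60.9° the clamp still pushes back with about 0.1 N m. So the rest at −61.7° is on the tight side: real jaw force held by friction, roughly 11–20 N. I turn once more to about 1.26 rad and let go.

```bash
R='from h import *;from cell import *
s=state();rep(s);print(np.round(s["ft_torque"],3))'
python3 -m jog '[{"delta_pos":[0,0,0],"delta_rot":[0,0,-0.06],"claw":0.05},{"delta_pos":[0,0,0],"delta_rot":[0,0,-0.12],"claw":0.05},{"delta_pos":[0,0,0],"delta_rot":[0,0,-0.18],"claw":0.05},{"delta_pos":[0,0,0],"delta_rot":[0,0,-0.25],"claw":0.05},{"delta_pos":[0,0,0],"delta_rot":[0,0,-0.25],"claw":0.05},{"delta_pos":[0,0,0],"delta_rot":[0,0,-0.25],"claw":0.05}]' >/dev/null; python3 -c "$R"
python3 -m jog '[{"delta_pos":[0,0,0],"delta_rot":[0,0,0],"claw":0.4},{"delta_pos":[0,0,0],"delta_rot":[0,0,0],"claw":0.4},{"delta_pos":[0,0,0],"delta_rot":[0,0,0],"claw":0.4},{"delta_pos":[0,0,0.03],"delta_rot":[0,0,0],"claw":0.4},{"delta_pos":[0,0,0.08],"delta_rot":[0,0,0],"claw":0.4},{"delta_pos":[-0.03,0,0.13],"delta_rot":[0,0,0],"claw":0.4},{"delta_pos":[-0.09,0,0.14],"delta_rot":[0,0,0],"claw":0.4},{"delta_pos":[-0.14,0.02,0.14],"delta_rot":[0,0,0],"claw":0.4}]' >/dev/null
python3 -m jog '[{"delta_pos":[-0.02,0.03,0.02],"delta_rot":[0,0,0],"claw":0.4},{"delta_pos":[-0.02,0.07,0.02],"delta_rot":[0,0,0],"claw":0.4},{"delta_pos":[-0.02,0.1,0.02],"delta_rot":[0,0,0],"claw":0.4},{"delta_pos":[-0.02,0.1,0.02],"delta_rot":[0,0,0],"claw":0.4}]' >/dev/null
python3 - <<'E'
from bar import *;from cell import *
np.set_printoptions(precision=4,suppress=True)
s=state();rep(s);c=camera("top");bar(c);P=cloud(c)
for ce,k in blobs(c,(5,150,80),(19,255,255))[0]:
    p=P[int(ce[1]),int(ce[0])]
    if p[1]<-.1:print("lid",ce,k,p)
d=np.abs(c["color"].astype(int)-load("top0")["color"].astype(int)).max(2)>60
d=cv2.morphologyEx(d.astype(np.uint8),cv2.MORPH_OPEN,np.ones((3,3)));n,l,st,ce=cv2.connectedComponentsWithStats(d);print("changed",[(x[:2],x[2:5]) for x in st[1:] if x[4]>20])
E
```

```text
t 34.7 grasp [ 0.5413 -0.1392  0.0569] psi -75.09 lean 0.48 yz 0.0 w 0.0111 F [-0.5 -0.6 -1.7] q [ 0.48  0.77 -0.44  1.87  0.55  0.62 -0.04]
[-0.14   0.146  0.575]
t 36.2 grasp [ 0.3802 -0.0181  0.2185] psi -75.03 lean 0.66 yz 0.004 w 0.0343 F [ 0.1 -0.2 -0.5] q [ 0.52  0.31 -0.68  2.17  0.3   0.75 -0.1 ]
bar 174 [ 0.5411 -0.1364] -61.774992402952776
lid [419.8    197.7464] [409 191  23  16 280] [ 0.6078 -0.2323  0.0771]
changed [(array([403, 192], dtype=int32), array([ 28,  19, 310], dtype=int32)), (array([158, 201], dtype=int32), array([ 24,  22, 415], dtype=int32)), (array([290, 307], dtype=int32), array([ 5,  5, 23], dtype=int32)), (array([249, 317], dtype=int32), array([ 133,  103, 8529], dtype=int32)), (array([295, 322], dtype=int32), array([ 5,  9, 41], dtype=int32)), (array([278, 340], dtype=int32), array([ 7,  6, 34], dtype=int32)), (array([292, 340], dtype=int32), array([ 7,  7, 43], dtype=int32)), (array([277, 350], dtype=int32), array([ 7,  7, 41], dtype=int32)), (array([291, 351], dtype=int32), array([ 7,  6, 38], dtype=int32))]
```

```bash
python3 -c "
from cell import *
print(job_done())"
```

```text
the job is handed in; nothing more can be done
None
```

The cup is loaded, clamped and released, and the job is handed in at about 36 s. The knob, however, does not stay at the 1.2–1.3 rad described as a firm grip.

**What I did:** I took the orange-lid cup from the middle pocket with the gripper leaning 40° and set it on the deck in the entry lane. I slid it under the guard and then sideways to the end stop, where 2 mm more command gave no travel and 6 N of force. Then I let go of it and turned the knob clockwise with the tool upright.

**Last checks that agreed:**
- **Cup:** the lid stayed at the seat position and at the right height through all the knob turning.
- **Front jaw:** it moved in by about 4 mm by the end of the turning.
- **Surroundings:** the image comparison showed no change around the rack (apart from the emptied pocket), jar, spray and screwdriver. The arm hid the meter in that last picture, so I did not confirm it by image.
- **Arm:** at hand-in the gripper was clear and touching nothing.

**Check that disagreed:** I turned the knob four times, to about 1.26–1.37 rad by tool angle, against 0.5–0.7 N m. Each time it sprang back to about 1.04 rad on release. This is just past where the jaws meet the cup. The clamp still pushed back with about 0.1 N m when I unwound it slowly to near that angle. I took this to mean the jaws do press on the cup, but more weakly than planned; I did not test the grip directly.

I viewed 13 pictures, three over the budget.

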